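Open the crystal display and crank it round to the visitors

TASK

Open the crystal display for the visitors: first lift the wooden lid off the stone bowl by its knob and set it down, without dropping it, knob up in the middle of the round cork mat. Then swing the folded crank handle up until it stands upright, and turn the stand clockwise (seen from above) until the crank arm lies right over the wooden pointer of the foot. Let go of everything and leave the rock, the pyramid and the lantern where they are.

Things in the scene. Friction and masses are not known exactly. Their poses are not given: they have to be found in the camera images.
- foot: Fixed round wooden foot of the turning stand, 180 mm across, 30 mm high. Origin at the centre of its underside on the table, on the stand's vertical turning axis; z up. Its pointer, a flat wooden tongue 30 mm wide and 12 mm high, runs out along the foot's own +y to 185 mm from the axis.
- stand (a joint): Turn of the plate, bowl and crank arm on the foot, rad, positive anticlockwise seen from above. At 0 the crank arm lies exactly over the pointer; at value a it points along the foot's +y turned by a. Starts at about 0.8 to 1.4, so it must be turned clockwise. Range -0.6 to 1.7; stays where it is left; friction about 0.5 N m (about 4 N at the handle).
- handle (a joint): Fold of the crank handle, rad: 0 = folded flat, 1.571 = upright against its stop. Its hinge axis runs along the crank arm. Friction (0.06 N m) holds it where it is left.
- handle_pivot (a point): Centre of the handle's hinge near the end of the crank arm, 130 mm from the turning axis, 62 mm above the table, between two steel cheeks (37 mm over both, tops 72 mm above the table). Axes of the handle: x from the hinge along the handle, y along the crank arm towards the turning axis.
- handle_grip (a point): Centre of the dark wooden ball, 32 mm across, at the free end of the handle, 70 mm from the hinge: the part to pinch. The rest of the handle is a steel rod 14 mm thick. Folded flat it lies level, 62 mm above the table, at right angles to the crank arm, pointing anticlockwise seen from above; it starts folded or up to 0.25 rad raised and swings straight up. Axes as handle_pivot.
- lid_knob (a point): Centre of the lid's knob (round, 36 mm across, 26 mm high, on a neck 24 mm thick, 12 mm high), 13 mm below the knob's top; z up. While the lid is on the bowl it is 152 mm above the table. Lid: loose round wooden disc 136 mm across, 10 mm thick, 0.15 to 0.31 kg; below it a plug 104 mm across, 6 mm deep, sits loosely in the bowl's mouth.
- lid: The same lid; origin at the centre of the underside of its plug, 41 mm below the knob's centre; z up towards the knob.
- mat: Fixed round cork mat, 180 mm across, 5 mm thick; origin at the centre of its underside, on the table. The lid set down on it stands on its plug, with the knob's centre 46 mm above the table.
- rock: Bystander: loose reddish lump of rock, 76 mm across, 76 mm high; origin under its centre.
- pyramid: Bystander: loose grey four-sided stone pyramid, about 88 mm along a side, 62 mm high; origin under its centre.
- lantern: Bystander: loose round solar lantern, 110 mm across, 48 mm high; origin under its centre.
- pointer_tip (a point): Tip of the foot's wooden pointer, on its upper face, 185 mm from the turning axis, 12 mm above the table.
- bowl_mouth (a point): Centre of the grey stone bowl's rim, on the turning axis, 117 mm above the table. Bowl: 132 mm outside diameter, 8 mm wall, crystals fixed inside below the rim. It is fixed on a steel plate (170 mm across, top 42 mm above the table) with the crank arm, a steel bar 24 mm wide reaching 152 mm from the axis, 34 to 42 mm above the table. This frame's +y points along the crank arm.

How it is judged:
On the way, in this order (a step that is already met when the one before it is completed fails the run):
1. the lid stands knob up on the cork mat, let go (horizontal distance between lid_knob and mat below 0.05 m and z of lid_knob in the frame of mat between 0.04 and 0.052 m and angle between lid_knob's own z axis and vertical below 0.1 rad and linear speed of lid below 0.03 m/s and contact force between the fingers and lid below 0.2 N), for 0.2 s.
2. the crank handle is upright (value of joint handle above 1.35 rad), for 0.1 s.
3. the crank arm is over the pointer, the handle still upright (value of joint handle above 1.35 rad and value of joint stand between -0.15 and 0.15 rad), for 0.2 s.
At the end, for the whole second after the job is handed in: The lid stands at rest knob up and level (within 0.1 rad) on the mat, its knob's axis within 50 mm of the mat's centre; the handle is upright (more than 1.35 rad unfolded); the crank arm is within 0.15 rad of the pointer and at rest (all of step 1 and all of step 3 and velocity of joint stand between -0.05 and 0.05 rad/s); the robot touches nothing.
It fails at once if the rock is pushed more than 25 mm (distance of rock from where it was at the start of the episode above 0.025 m).
It fails at once if the pyramid is pushed more than 25 mm (distance of pyramid from where it was at the start of the episode above 0.025 m).
It fails at once if the lantern is pushed more than 25 mm (distance of lantern from where it was at the start of the episode above 0.025 m).
It fails at once if the lid is dropped onto the mat or table (faster than 0.45 m/s near the surface) (height (world z) of lid_knob below 0.06 m and linear speed of lid above 0.45 m/s).
It also fails if it takes over 64 s, if anything falls off the work surface, if the arm or the gripper's body presses on something with over 40 N, if the wrist force passes 120 N, or if a joint passes its speed limit or range.

ROBOT

A 7-joint arm with a two-finger parallel gripper is mounted at the origin on the work surface. World frame = base frame: x ahead of the robot, y to its left, z up, the work surface at z = 0. Lengths are in m, angles in rad, forces in N, time in s.
With the tool pointing down it reaches from about 0.4 to 0.85 m from the base axis. Payload 4.5 kg.
Tool frame: the origin (TCP) lies on the centre line of the jaws, within the pads' length; the fingertips stand r.tcp_to_tips ahead of it and the grasp point (between the pads) lies 11 mm behind it (r.tcp_to_tips is the distance from the TCP to the fingertips, in m); y points along the fingers, x is the direction in which the jaws open and shut, and the axes are right-handed (so a half turn about y gives the same grasp; the last joint's range is limited). The gripper opens to 88 mm and grips with 3 to 60 N. Pads are 18 mm wide; open, the fingers measure 123 mm over their backs; the gripper's body (75 mm by 187 mm) begins 45 mm behind the grasp point.
Start: joints at [1.382, 0.689, -0.195, 1.565, 0.157, 0.902, -0.215], TCP at [0.138, -0.61, 0.213] pointing down, gripper open.
Joint ranges: [-3.01, 3.01], [-0.46, 2.08], [-1.47, 1.51], [0.13, 2.56], [-1, 4.14], [0.04, 2.09], [-2.66, 2.66]. Speed limits (rad/s): [2.57, 2.57, 3.14, 3.14, 3.14, 3.14, 3.14].

INTERFACE

Orientations are given as a unit quaternion [x, y, z, w].
In Python, from plant import r gives the robot as it stands. The module is installed in compiled form; this text tells all that it offers.
- The arm moves only by the shell command python3 -m inch 'ROWS' [OPENING] [FORCE]. ROWS is text: rows parted by semicolons, each of 4 numbers parted by spaces: the shift along the tool's x, y, z in mm, then the turn about the tool's y in degrees. In form: x y z spin; .... A call has 1 to 10 rows; each row is the pose to reach, as a shift and turn from the pose commanded when the call began, along the tool's axes at that moment; what a row does not reach only later rows make up. A row lasts 1/10 s, in which the tool goes at most 50 mm and 8.59 degrees, less where a joint would pass 70% of its speed; a pose out of reach is approached as far as the arm can. A call with a gripper value outside its range is refused whole. OPENING is the gripper command: -1 is shut, 1 is fully open, values between are in proportion, set as the call begins (- or left out, the last holds). The fingers move at their own pace and stop on an object; FORCE is the grip in N (left out, the last holds). Time passes only in rows, so rows that repeat a pose let the fingers close. It gives the time, the measured TCP pose, the force and the opening at its end, in the units of the state.
- r.get_state(): the state, without advancing time (a new reading comes with each control period).
- r.snapshot(name): name is "scene" or "top" or "wrist"; returns a dict with "frame" (400x640x3 uint8, red, green, blue), "intrinsics" (3x3 intrinsics, pixels), "R" (3x3) and "t" (3): a world point X has camera coordinates R X + t. Camera axes: x right, y down, z forward; pixel columns grow to the right and rows downward; lengths in m; the calibration is good to about 2 mm. The wrist camera is an equidistant fisheye: a pixel r from the principal point sees the ray r / f radians off the axis. A picture is of the moment at which its call begins. There is no depth.
- r.finish_job(): hands the job in, once; it reports no verdict.
Trained networks look in the newest picture that a camera, given by its name, has taken for a name from the list of things; names that differ only in an ending like _2 or _b are one class to them, and where a whole thing is asked for, a point or a joint stands for the part that bears it (a point fixed in the world has none). Each returns a list of dicts, best first, with "p" (0 to 1); they miss things now and then, are a little off and sometimes report something else, mostly with a low value. They report only what shows in the picture. A call takes as long as a camera call.
- r.trace(camera, name): "region" (400x640 bool, what is visible of it) and "centre" ([row, column] in pixels, amid what is visible of it).
- r.tip_of(camera, name): "centre" ([row, column] in pixels: a listed point, or the origin of a listed thing).
The state is a dict: "clock": time; "q": joint angles; "qd": joint speeds; "joint_torque": joint torques, N m; "tool_pos": TCP position; "eef_rot": TCP orientation; "contact_force": force on the tool from outside, world axes, zero at the start; "moment": the same for the moment, N m; "opening": opening from 0.0 (shut) to 1.0 (fully open).
Only numpy, scipy, OpenCV 4.12 (cv2) and the standard library are available. Lean on these libraries where they do the work, as an engineer would, in place of code of your own. Each camera call takes 0.05 s, during which the arm holds its last target.

## Working session

There is one attempt and no reset: what is moved stays moved. The work goes in short steps, Python scripts to look and compute and a shell command to move; the robot and the scene stay as the last step left them, time stands still between calls to the robot, and variables do not carry over. Pictures are saved under pics/ and viewed, and the job is handed in when it is done.

```bash
ls; mkdir -p pics; python3 - <<'E'
from plant import r
import cv2
s=r.get_state(); print(s, r.tcp_to_tips)
for c in ["scene","top","wrist"]:
    d=r.snapshot(c); cv2.imwrite(f"pics/{c}0.png",d["frame"][:,:,::-1]); print(c,d["intrinsics"],d["R"],d["t"])
E
```

```text
pics
{'clock': 0.0, 'q': array([ 1.38180802,  0.68998102, -0.19449158,  1.56635948,  0.15730309,
        0.90251829, -0.21506738]), 'qd': array([ 0.00101676, -0.00040842, -0.00155243, -0.00027659, -0.00175242,
        0.00034428, -0.00030389]), 'joint_torque': array([ 8.72214787e-04, -5.27552176e+01, -1.26683090e+00, -1.53427094e+01,
       -5.26479946e-02,  6.54133502e-03,  1.23782647e-04]), 'tool_pos': array([ 0.13787225, -0.60888847,  0.21180726]), 'eef_rot': array([-0.5521365 ,  0.44184107, -0.44073949,  0.55287472]), 'contact_force': array([ 0.57292556, -0.30451721, -0.39926721]), 'moment': array([-0.03540632, -0.01807183,  0.02440741]), 'opening': 0.9987741361832977} 0.008
scene [[372.15595756   0.         317.24757709]
 [  0.         372.15595756 199.13725305]
 [  0.           0.           1.        ]] [[-0.59147464  0.80613804  0.01729778]
 [ 0.632922    0.47746116 -0.60945925]
 [-0.4995673  -0.34953154 -0.79262867]] [ 0.3134645  -0.32011621  1.40734856]
top [[488.17054241   0.         322.9334384 ]
 [  0.         488.17054241 199.94569717]
 [  0.           0.           1.        ]] [[ 0.0174327  -0.99976233 -0.01309127]
 [-0.99408998 -0.01592766 -0.10738448]
 [ 0.10715044  0.01488591 -0.99413138]] [0.04093467 0.62531285 1.39803721]
wrist [[309.70691629   0.         314.6288261 ]
 [  0.         309.70691629 195.48378925]
 [  0.           0.           1.        ]] [[ 0.22225204 -0.97498852 -0.00119211]
 [-0.92546362 -0.21134708  0.3144034 ]
 [-0.30679165 -0.06877355 -0.94928872]] [-0.62384732 -0.04426268  0.39075503]
```

View pics/scene0.png

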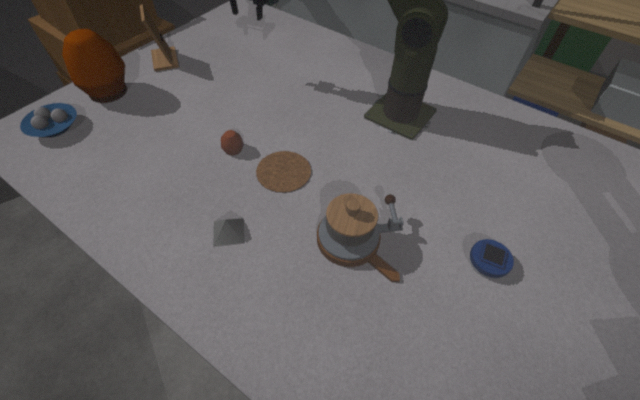

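View pics/top0.png

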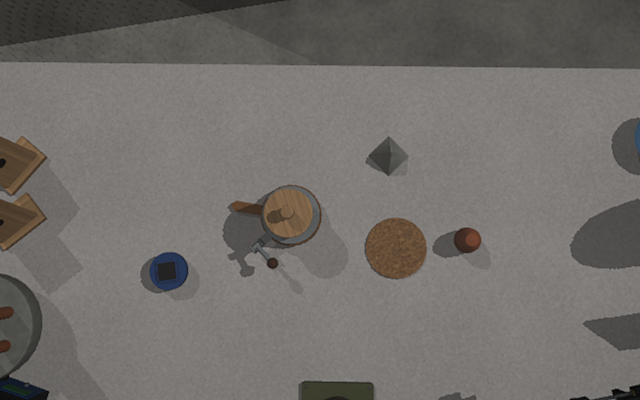

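View pics/wrist0.png

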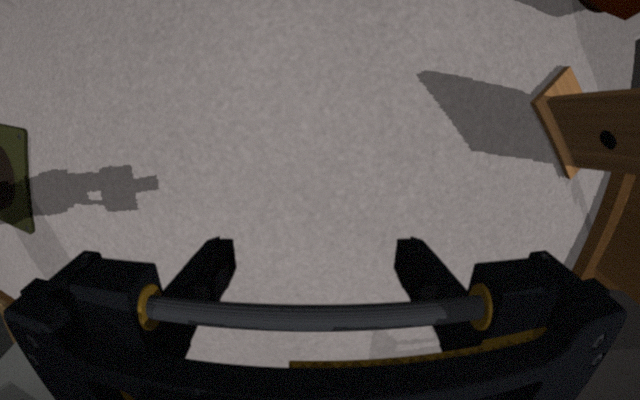

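The top view shows the bowl with its lid at about (290,214), the pointer tip at (232,206), and the crank handle ball at (272,264). The mat is at (396,248), the rock at (467,240), the pyramid at (388,156) and the lantern at (168,271). Next I measure them.

```bash
cat > h.py <<'E'
import numpy as np, cv2
from scipy.spatial.transform import Rotation as Ro
from plant import r
def ray(d,rc,fish=False):
    K=d["intrinsics"]; v=np.array([(rc[1]-K[0,2])/K[0,0],(rc[0]-K[1,2])/K[1,1]])
    if fish:
        th=np.linalg.norm(v); c=np.array([*(v/th*np.sin(th)),np.cos(th)])
    else: c=np.array([*v,1.])
    R=d["R"]; o=-R.T@d["t"]; w=R.T@c; return o,w/np.linalg.norm(w)
def atz(d,rc,z,fish=False):
    o,w=ray(d,rc,fish); return o+w*(z-o[2])/w[2]
def tri(rays):
    A=np.zeros((3,3));b=np.zeros(3)
    for o,w in rays:
        P=np.eye(3)-np.outer(w,w);A+=P;b+=P@o
    X=np.linalg.solve(A,b); return X,[np.linalg.norm((np.eye(3)-np.outer(w,w))@(X-o)) for o,w in rays]
def look(names,cams=("scene","top"),zs={}):
    D={c:r.snapshot(c) for c in cams}; out={}
    for n in names:
        rs=[]
        for c in cams:
            l=r.tip_of(c,n)
            if not l: print(n,c,'none'); continue
            e=l[0]; rs.append(ray(D[c],e["centre"],c=="wrist"))
            print(n,c,np.round(e["centre"],1),round(e["p"],2),'at z' if n in zs else '', np.round(atz(D[c],e["centre"],zs[n],c=="wrist"),4) if n in zs else '', [ (np.round(x["centre"]),round(x["p"],2)) for x in l[1:3]])
        if len(rs)>1:
            X,res=tri(rs); print('   tri',np.round(X,4),np.round(res,4)); out[n]=X
    return D,out
def tool():
    s=r.get_state(); R=Ro.from_quat(s["eef_rot"]).as_matrix(); return s["tool_pos"],R
ZS=dict(foot=0,handle_pivot=.062,lid_knob=.152,mat=0,rock=0,pyramid=0,lantern=0,pointer_tip=.012,bowl_mouth=.117,handle_grip=.066,lid=.111)
E
python3 - <<'E'
from h import *
D,o=look(list(ZS),zs=ZS)
p,R=tool(); print(p,R)
E
```

```text
foot scene [237.7 344.6] 0.95 at z [0.5798 0.1342 0.    ] []
foot top none
handle_pivot scene [219.2 395.1] 0.72 at z [0.4796 0.231  0.062 ] [(array([169., 280.]), 0.41), (array([214., 351.]), 0.19)]
handle_pivot top [243.7 254.5] 0.59 at z [0.4928 0.244  0.062 ] []
   tri [0.4938 0.2379 0.084 ] [0.0031 0.0031]
lid_knob scene [209.4 354.4] 0.57 at z [0.5799 0.1503 0.152 ] []
lid_knob top [209.2 289.4] 0.76 at z [0.5854 0.1393 0.152 ] []
   tri [0.5825 0.1448 0.1515] [0.0062 0.0062]
mat scene [168.7 282.1] 0.97 at z [ 0.4821 -0.1791  0.    ] []
mat top [246.6 395.8] 0.63 at z [ 0.4925 -0.1667  0.    ] [(array([212., 286.]), 0.19)]
   tri [ 0.4934 -0.1659  0.0184] [0.002 0.002]
rock scene [148.  234.2] 0.86 at z [ 0.5076 -0.3718  0.    ] []
rock top [240.7 463.5] 0.9 at z [ 0.5133 -0.367   0.    ] []
   tri [ 0.5131 -0.3646  0.0086] [0. 0.]
pyramid scene [230.5 229.1] 0.62 at z [ 0.7608 -0.1476 -0.    ] []
pyramid top [157.4 386.1] 0.73 at z [ 0.7608 -0.137   0.    ] []
   tri [ 0.7617 -0.1391  0.0087] [0.004 0.004]
lantern scene [264.1 488.3] 0.68 at z [0.4124 0.4992 0.    ] [(array([
[... 169 characters left out ...]
[]
   tri [ 0.428   0.2671 -0.3552] [0.0256 0.0256]
bowl_mouth scene [199.4 391.6] 0.5 at z [0.4672 0.2019 0.117 ] []
bowl_mouth top none
handle_grip scene [194.8 391.9] 0.61 at z [0.412  0.1821 0.066 ] [(array([261., 489.]), 0.43)]
handle_grip top [263.  271.2] 0.54 at z [0.4392 0.1943 0.066 ] []
   tri [0.4398 0.1904 0.1007] [0.0003 0.0003]
lid scene [214.6 351.1] 0.86 at z [0.572  0.1396 0.111 ] []
lid top [211.5 287. ] 0.93 at z [0.5825 0.1492 0.111 ] []
   tri [0.5819 0.1463 0.1276] [0.0017 0.0017]
[ 0.13813738 -0.60957111  0.21262663] [[ 2.20989923e-01  4.86877535e-05  9.75276090e-01]
 [-9.75276089e-01 -5.73766438e-05  2.20989926e-01]
 [ 6.67175718e-05 -9.99999997e-01  3.48043417e-05]]
```

```bash
cat >> h.py <<'E'
from scipy.optimize import least_squares
def circ(P):
    f=lambda q: np.hypot(P[:,0]-q[0],P[:,1]-q[1])-q[2]
    s=least_squares(f,[*P.mean(0)[:2],.07],loss='soft_l1',f_scale=.002); return s.x
def edge(reg):
    c,_=cv2.findContours(reg.astype(np.uint8),cv2.RETR_EXTERNAL,cv2.CHAIN_APPROX_NONE)
    c=max(c,key=cv2.contourArea)[:,0,:]; return c
E
python3 - <<'E'
from h import *
for c in ("scene","top"):
    d=r.snapshot(c); im=d["frame"][:,:,::-1].copy()
    for n,z in (("mat",.005),("lid",.127),("foot",.03),("lantern",.02),("rock",.03),("handle",.062),("stand",.042)):
        l=r.trace(c,n)
        if not l: print(c,n,None); continue
        e=edge(l[0]["region"]); P=np.array([atz(d,(v,u),z) for u,v in e])
        print(c,n,round(l[0]["p"],2),np.round(l[0]["centre"],1),np.round(circ(P),4), len(l))
        cv2.drawContours(im,[e.reshape(-1,1,2)],-1,tuple(int(x) for x in np.random.randint(80,255,3)),1)
    x0=(280,120) if c=="scene" else (220,160)
    cr=im[x0[1]:x0[1]+140,x0[0]-20:x0[0]+160]
    cv2.imwrite(f"pics/{c}1.png",cv2.resize(cr,None,fx=4,fy=4,interpolation=cv2.INTER_CUBIC))
E
```

```text
scene mat 0.88 [169.9 280.2] [ 0.4895 -0.1668  0.089 ] 1
scene lid 0.7 [216.2 350.7] [0.5802 0.1456 0.0676] 2
scene foot 0.72 [244.8 357.3] [0.5459 0.1592 0.1184] 1
scene lantern 0.84 [258.7 492.3] [0.4063 0.4964 0.0589] 3
scene rock 0.78 [143.8 231.6] [ 0.5121 -0.3731  0.0499] 1
scene handle 0.54 [205.5 389.3] [0.3144 0.3777 0.2237] 1
scene stand 0.78 [242.7 355.4] [0.5175 0.1273 0.1136] 1
top mat 0.57 [248.7 393.3] [ 0.4912 -0.1645  0.089 ] 1
top lid 0.91 [212.8 287.8] [0.5803 0.1471 0.0655] 1
top foot 0.77 [229.1 269.3] [0.5761 0.1669 0.092 ] 1
top lantern 0.82 [271.7 168. ] [0.4132 0.5027 0.0537] 2
top rock 0.92 [239.9 466.4] [ 0.5169 -0.3672  0.0372] 1
top handle 0.64 [253.9 268.1] [0.3669 0.3145 0.1427] 1
top stand 0.73 [235.7 281.4] [0.5803 0.1612 0.0879] 1
```

View pics/scene1.png

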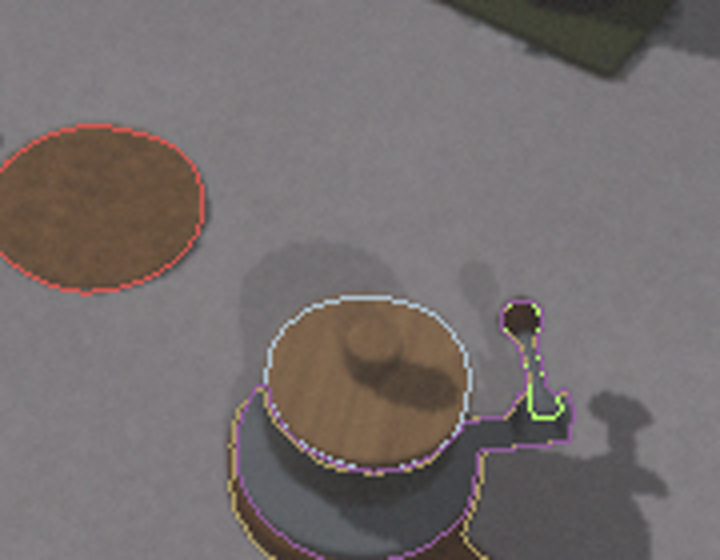

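View pics/top1.png

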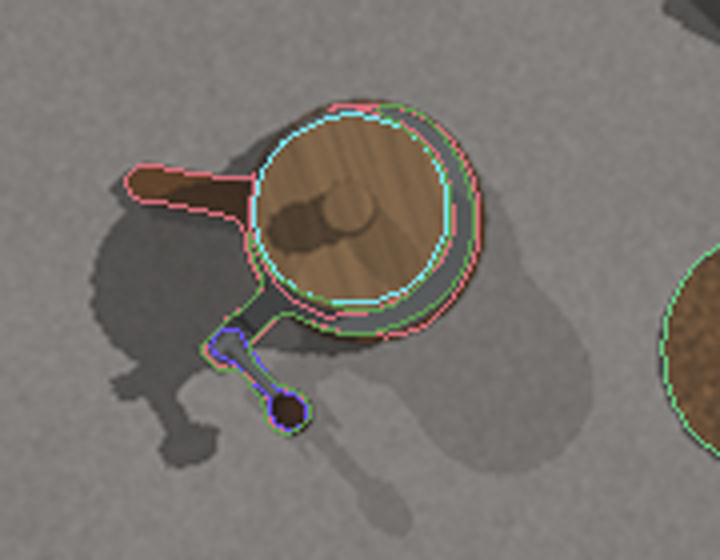

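Both views agree: lid axis at about (0.580, 0.146) and mat at about (0.490, −0.166), and the fitted radii match the sizes given. I'll move above the knob at a safe height.

```bash
python3 -m inch '-28 -10 26 0; -56 -20 52 0; -84 -30 79 0; -112 -30 105 0; -140 -30 131 0; -168 -30 157 0; -196 -30 183 0; -224 -30 210 0; -252 -30 236 0; -280 -30 262 0' 1 && python3 -m inch '-28 0 26 0; -56 0 52 0; -84 0 79 0; -112 0 105 0; -140 0 131 0; -168 0 157 0; -196 0 183 0; -224 0 210 0; -252 0 236 0; -280 0 262 0'; python3 - <<'E'
from h import *
p,R=tool(); print(p,R,r.get_state()["q"])
d=R.T@(np.array([.580,.146,.22])-p)*1000; print(d)
E
```

```text
clock: 3.15
tool_pos: [0.3326, -0.2773, 0.2429]
eef_rot: [-0.552, 0.441, -0.442, 0.552]
contact_force: [0.9, -0.2, -0.3]
opening: 0.996
clock: 4.15
tool_pos: [0.5262, 0.0539, 0.2428]
eef_rot: [-0.552, 0.441, -0.441, 0.553]
contact_force: [1.1, -0.6, 1.1]
opening: 0.999
[0.52617275 0.05386834 0.24278763] [[ 2.21105281e-01  4.67127208e-04  9.75249833e-01]
 [-9.75249908e-01 -1.70311926e-04  2.21105380e-01]
 [ 2.69381016e-04 -9.99999876e-01  4.17908901e-04]] [-0.06803785  0.52401156 -0.19136004  1.81769078  0.13192824  0.8117763
 -1.67310753]
[-77.95604603  22.79708086  72.85629963]
```

```bash
python3 -m inch '-26 0 24 0; -52 0 48 0; -78 0 73 0; -78 0 73 0; -78 0 73 0'; python3 - <<'E'
from h import *
p,R=tool(); print(p)
d=r.snapshot("wrist"); cv2.imwrite("pics/w1.png",d["frame"][:,:,::-1])
for n,z in (("lid_knob",.152),("lid",.111)):
    for e in r.tip_of("wrist",n): print(n,e["p"],e["centre"],atz(d,e["centre"],z,True))
for e in r.trace("wrist","lid"):
    E=edge(e["region"]);P=np.array([atz(d,(v,u),.127,True) for u,v in E]); print(circ(P),e["p"])
E
```

```text
clock: 4.65
tool_pos: [0.5792, 0.1451, 0.2423]
eef_rot: [0.553, -0.441, 0.441, -0.553]
contact_force: [-0.4, -0.8, 0.5]
opening: 0.999
[0.57917808 0.14510663 0.24225458]
lid_knob 0.82 [189.5, 317.0] [0.57992526 0.14335997 0.152     ]
lid 0.86 [180.1, 313.5] [0.57655215 0.14589372 0.111     ]
[0.57906812 0.14504844 0.06698972] 0.76
[0.54669705 0.15832976 0.10323431] 0.47
```

View pics/w1.png

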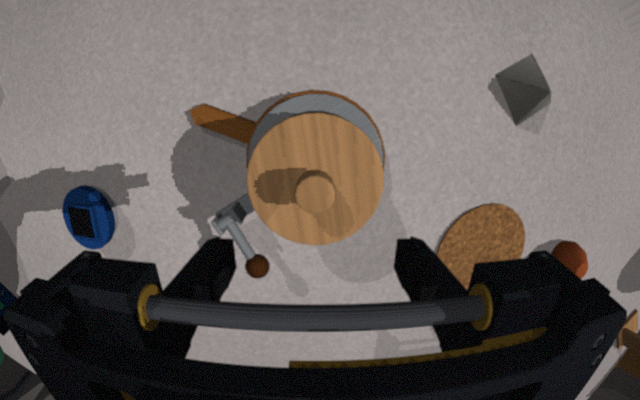

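In the wrist view the knob sits at (317,189) and the lid fit gives (0.579, 0.145), so the TCP is centred over it. I descend 99 mm and grip.

```bash
python3 -m inch '0 20 0 0; 0 40 0 0; 0 60 0 0; 0 75 0 0; 0 85 0 0; 0 93 0 0; 0 99 0 0; 0 99 0 0' 1 && python3 -m inch '0 0 0 0; 0 0 0 0; 0 0 0 0; 0 0 0 0; 0 0 0 0; 0 0 0 0; 0 0 0 0; 0 0 0 0' -1 25 ; python3 - <<'E'
from h import *
d=r.snapshot("wrist"); cv2.imwrite("pics/w2.png",d["frame"][:,:,::-1]); print(r.get_state())
E
```

```text
clock: 5.65
tool_pos: [0.5791, 0.1443, 0.1432]
eef_rot: [0.553, -0.442, 0.441, -0.552]
contact_force: [-0.6, -1.0, 0.1]
opening: 1.0
clock: 6.45
tool_pos: [0.5794, 0.1446, 0.1436]
eef_rot: [0.553, -0.441, 0.441, -0.552]
contact_force: [-0.2, 0.3, -0.1]
opening: 0.298
{'clock': 6.5, 'q': array([-0.23125527,  0.73914595, -0.15804762,  1.71988499,  0.16629735,
        0.69567214, -1.82465357]), 'qd': array([ 0.00081762, -0.00023639,  0.00017838, -0.00056292, -0.00057509,
        0.00080016,  0.00075749]), 'joint_torque': array([-1.05265667e-04, -5.22514951e+01, -7.87685774e-01, -1.26168510e+01,
        1.08200809e-02, -7.67273479e-02, -1.59879878e-04]), 'tool_pos': array([0.57938307, 0.14458114, 0.14357949]), 'eef_rot': array([ 0.55250758, -0.44130871,  0.44133033, -0.55245772]), 'contact_force': array([ 0.57421526, -0.41807363, -0.71941609]), 'moment': array([ 0.05179175, -0.06691033,  0.02106411]), 'opening': 0.2517829900340051}
```

View pics/w2.png

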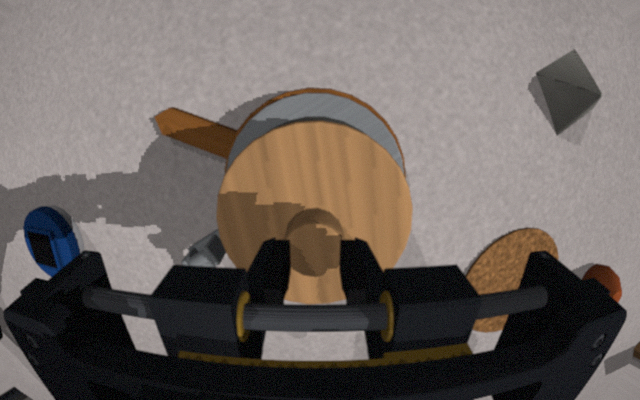

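The jaws straddle the knob at about (315,240), but the fingers were still moving. I'll wait for the opening to settle.

```bash
python3 -m inch '0 0 0 0; 0 0 0 0; 0 0 0 0; 0 0 0 0' -1 25 ; python3 - <<'E'
from h import *
d=r.snapshot("wrist"); cv2.imwrite("pics/w3.png",cv2.resize(d["frame"][150:350,180:480,::-1],None,fx=2.6,fy=2.6)); print(r.get_state()["opening"])
E
```

```text
clock: 6.9
tool_pos: [0.5794, 0.1446, 0.1436]
eef_rot: [0.553, -0.441, 0.441, -0.552]
contact_force: [-0.4, 0.9, 0.1]
opening: 0.004
0.0026570463640084416
```

View pics/w3.png

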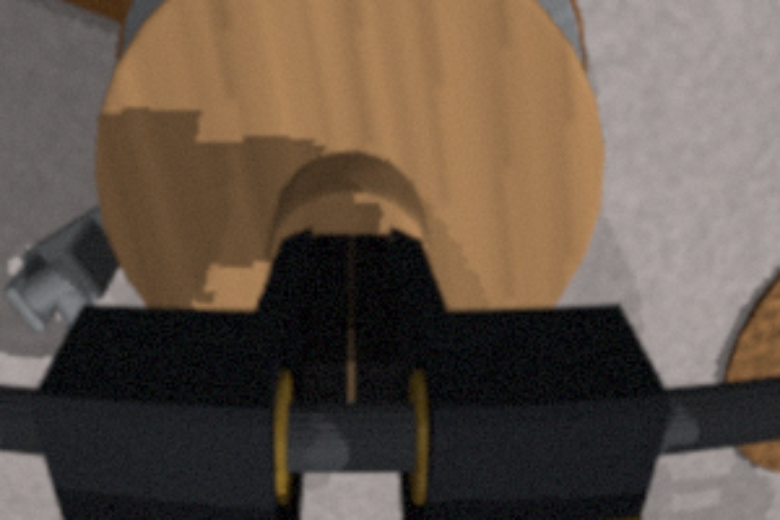

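The gripper shut to 0 without holding the knob. I'll check where the lid is against the fingers.

```bash
python3 - <<'E'
from h import *
p,R=tool()
def proj(d,X,fish):
    c=d["R"]@X+d["t"];K=d["intrinsics"]
    if fish:
        th=np.arctan2(np.hypot(c[0],c[1]),c[2]); v=c[:2]/np.hypot(c[0],c[1])*th
    else: v=c[:2]/c[2]
    return v[0]*K[0,0]+K[0,2],v[1]*K[1,1]+K[1,2]
d=r.snapshot("wrist"); im=d["frame"][:,:,::-1].copy()
print("cam",-d["R"].T@d["t"],"tcp",p)
for dz,col in ((0,(0,0,255)),(-.008,(0,255,0)),(.011,(255,0,0))):
    q=proj(d,p+[0,0,dz],True); print(dz,q); cv2.circle(im,(int(q[0]),int(q[1])),2,col,-1)
for e in r.trace("wrist","lid"):
    E=edge(e["region"]);P=np.array([atz(d,(v,u),.127,True) for u,v in E]); print(circ(P),e["p"])
cv2.imwrite("pics/w4.png",cv2.resize(im[150:350,180:480],None,fx=2.6,fy=2.6))
for c in("scene","top"):
    D=r.snapshot(c); cc=(350,210) if c=="scene" else (290,215); i2=D["frame"][:,:,::-1].copy()
    q=proj(D,p,False);print(c,q);cv2.circle(i2,(int(q[0]),int(q[1])),1,(0,0,255),-1)
    cv2.imwrite(f"pics/{c}4.png",cv2.resize(i2[cc[1]-75:cc[1]+75,cc[0]-95:cc[0]+95],None,fx=4,fy=4))
E
```

```text
cam [0.65894944 0.1631048  0.31581996] tcp [0.57937674 0.14453936 0.14359233]
0 (np.float64(315.17126933197477), np.float64(233.66350314510532))
-0.008 (np.float64(315.1446607230643), np.float64(228.29648594809188))
0.011 (np.float64(315.2111933464519), np.float64(241.74321864322215))
[0.58767778 0.14715613 0.06046112] 0.8
scene (np.float64(352.28657775840657), np.float64(210.09707446616548))
top (np.float64(287.65766187095556), np.float64(211.6506942686473))
```

View pics/w4.png

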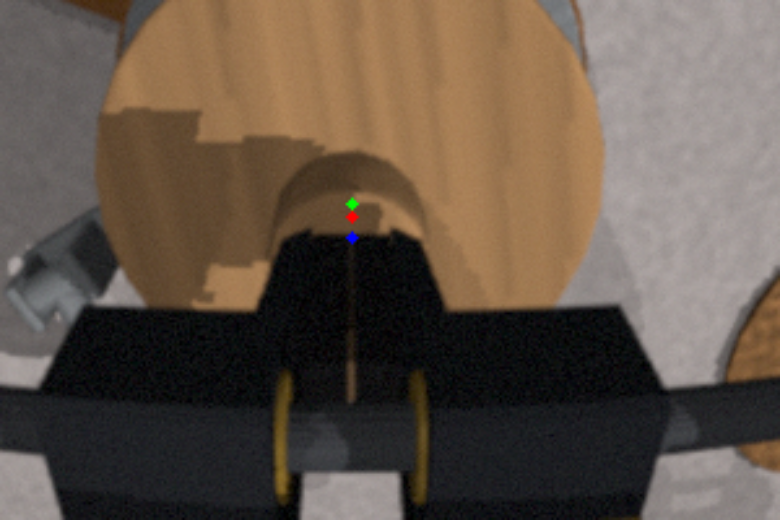

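View pics/scene4.png

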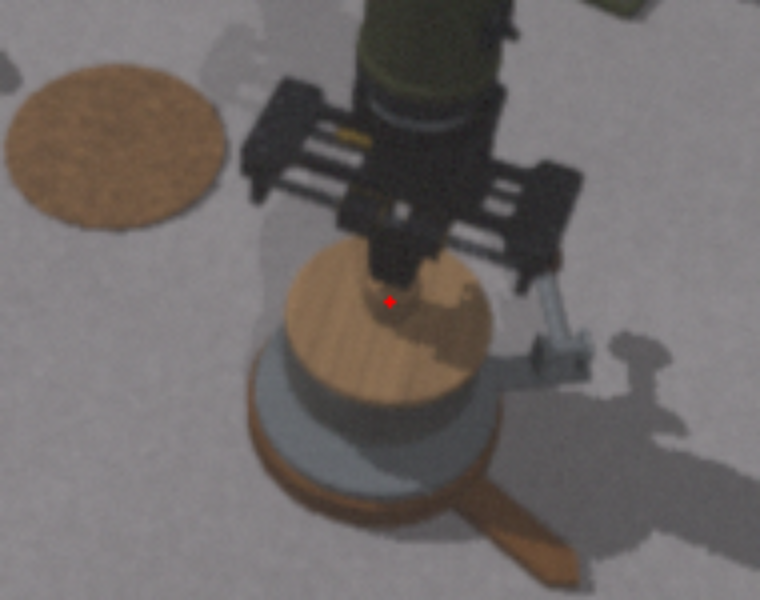

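View pics/top4.png

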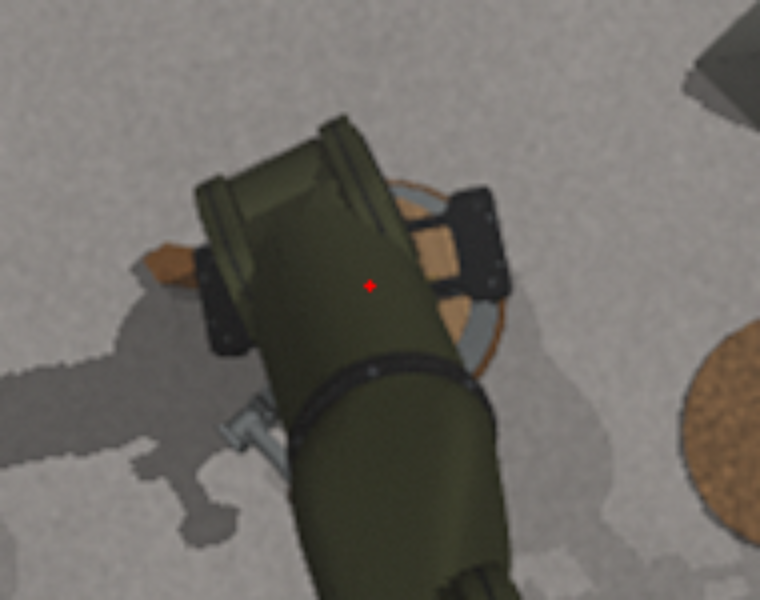

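```bash
python3 - <<'E'
from h import *
p,R=tool()
dw=r.snapshot("wrist"); ds=r.snapshot("scene")
X,e=tri([ray(dw,(241,315.4),True),ray(ds,(206.2,353.7))]); print(X,e,R.T@(X-p), p)
print("cam in tool",R.T@(-dw["R"].T@dw["t"]-p))
print("start", np.array([[.221,0,.9753],[-.9753,0,.221],[0,-1,0]]).T@(np.array([.2221*0,0,0])))
E
```

```text
[0.5840916  0.14710014 0.16655242] [np.float64(0.0019374191794220787), np.float64(0.001937419179422032)] [-0.00143624 -0.02293338  0.0051391 ] [0.57939846 0.14456188 0.14361893]
cam in tool [-0.00048895 -0.17220097  0.08168996]
start [0. 0. 0.]
```

Triangulating the visible fingertips puts them 23 mm above the reported TCP height (z ≈ 0.167), not 8 mm below it. They closed just above the knob, and nothing was touched. I'll reopen and go down in small steps, watching the force.

```bash
python3 -m inch '0 -10 0 0; 0 -10 0 0; 0 -10 0 0; 0 -10 0 0; 0 -10 0 0; 0 -10 0 0; 0 -10 0 0; 0 -10 0 0; 0 -10 0 0; 0 -10 0 0' 1 && python3 -m inch '0 0 0 0; 0 0 0 0; 0 0 0 0; 0 0 0 0; 0 8 0 0; 0 14 0 0; 0 17 0 0; 0 20 0 0; 0 22 0 0; 0 22 0 0' 1; python3 - <<'E'
from h import *
print(r.get_state()["contact_force"])
d=r.snapshot("scene"); cv2.imwrite("pics/s5.png",cv2.resize(d["frame"][135:285,255:445,::-1],None,fx=4,fy=4))
E
```

```text
clock: 8.25
tool_pos: [0.5794, 0.1446, 0.1536]
eef_rot: [0.553, -0.441, 0.441, -0.552]
contact_force: [0.1, -0.2, 0.4]
opening: 0.889
clock: 9.25
tool_pos: [0.5793, 0.1445, 0.1313]
eef_rot: [0.553, -0.441, 0.441, -0.552]
contact_force: [-0.7, -0.0, -0.3]
opening: 0.999
[-0.70079101 -0.02656485 -0.26869794]
```

View pics/s5.png

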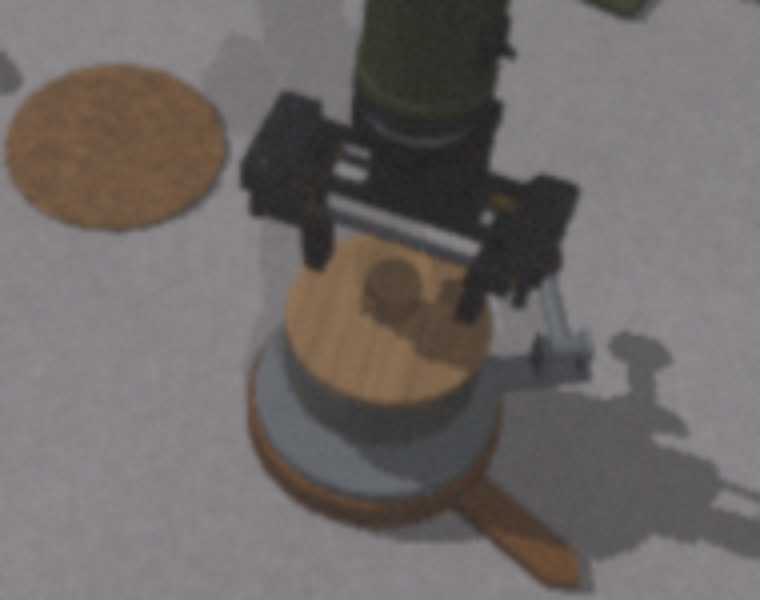

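No contact at a height where the reported tips would already be inside the lid, so the offset is real. I descend 18 mm more and close.

```bash
python3 -m inch '0 6 0 0; 0 12 0 0; 0 15 0 0; 0 18 0 0; 0 18 0 0' 1 && python3 -m inch '0 0 0 0; 0 0 0 0; 0 0 0 0; 0 0 0 0; 0 0 0 0; 0 0 0 0; 0 0 0 0; 0 0 0 0; 0 0 0 0; 0 0 0 0' -1 25
```

```text
clock: 9.8
tool_pos: [0.579, 0.1445, 0.113]
eef_rot: [0.553, -0.441, 0.441, -0.552]
contact_force: [0.2, -0.4, -0.5]
opening: 0.999
clock: 10.8
tool_pos: [0.5794, 0.1446, 0.1136]
eef_rot: [0.553, -0.441, 0.441, -0.553]
contact_force: [0.8, -0.7, -0.3]
opening: 0.402
```

The opening of 0.402 (35 mm) matches the 36 mm knob. I lift 45 mm and check.

```bash
python3 -m inch '0 -3 0 0; 0 -8 0 0; 0 -14 0 0; 0 -20 0 0; 0 -28 0 0; 0 -36 0 0; 0 -45 0 0; 0 -45 0 0; 0 -45 0 0' && python3 - <<'E'
from h import *
d=r.snapshot("scene"); cv2.imwrite("pics/s6.png",cv2.resize(d["frame"][135:285,255:445,::-1],None,fx=4,fy=4))
p,R=tool(); print(p, R.T@(np.array([.4905,-.1655,p[2]])-p)*1000)
E
```

```text
clock: 11.7
tool_pos: [0.5795, 0.1446, 0.1589]
eef_rot: [-0.552, 0.441, -0.441, 0.553]
contact_force: [-0.0, -0.4, -1.9]
opening: 0.4
[0.57920401 0.14450365 0.15851563] [ 2.82739368e+02  7.95601812e-02 -1.55013257e+02]
```

View pics/s6.png

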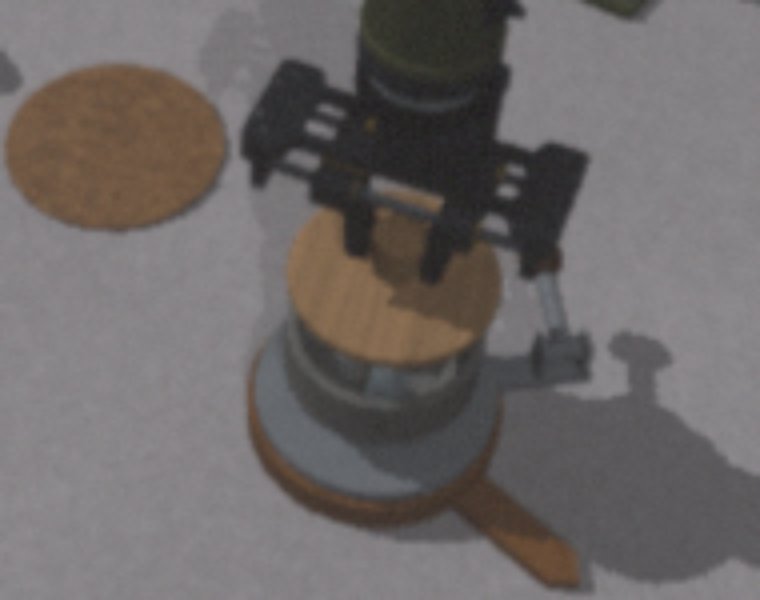

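The lid is off the bowl and level, with the open bowl and crystals visible below it, and the wrist carries about 1.9 N. Now I carry it to the mat.

```bash
python3 -m inch '12 0 -7 0; 38 0 -21 0; 70 0 -38 0; 105 0 -58 0; 140 0 -77 0; 175 0 -96 0; 210 0 -115 0; 242 0 -133 0; 268 0 -147 0; 283 0 -155 0' && python3 -m inch '0 0 0 0; 0 5 0 0; 0 15 0 0; 0 30 0 0; 0 45 0 0; 0 60 0 0; 0 75 0 0; 0 90 0 0; 0 105 0 0; 0 112 0 0' && python3 - <<'E'
from h import *
d=r.snapshot("scene"); cv2.imwrite("pics/s7.png",cv2.resize(d["frame"][75:225,190:380,::-1],None,fx=4,fy=4))
p,R=tool(); print(p,r.get_state()["q"])
E
```

```text
clock: 12.75
tool_pos: [0.4881, -0.17, 0.1583]
eef_rot: [0.552, -0.443, 0.442, -0.55]
contact_force: [0.5, 0.7, -1.6]
opening: 0.401
clock: 13.75
tool_pos: [0.4903, -0.1636, 0.0448]
eef_rot: [0.553, -0.441, 0.44, -0.553]
contact_force: [-0.3, 0.4, -1.2]
opening: 0.4
[ 0.49000598 -0.16377503  0.04448181] [ 0.31220435  0.83048911 -0.12962366  2.01352071  0.30666574  0.31889865
 -1.41327099]
```

View pics/s7.png

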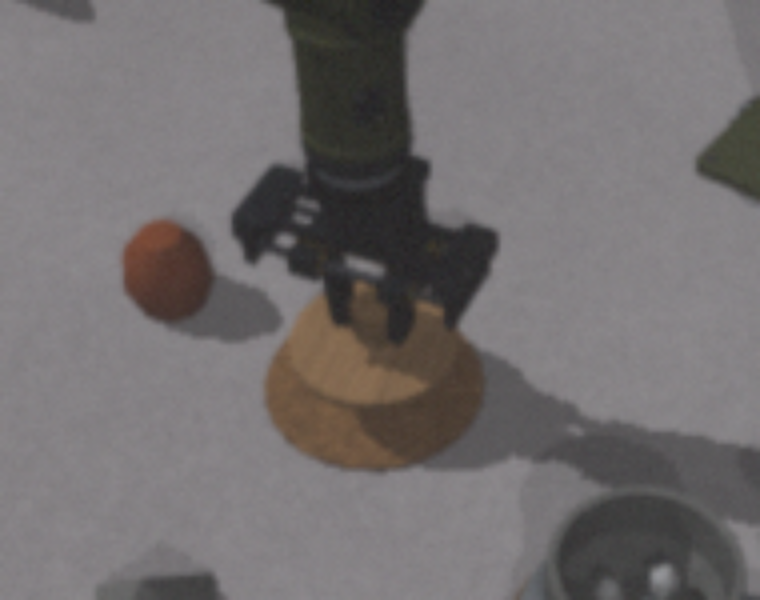

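The lid is over the mat and still level. I lower slowly to contact, about 37 mm.

```bash
python3 -m inch '0 6 0 0; 0 14 0 0; 0 21 0 0; 0 26 0 0; 0 30 0 0; 0 32 0 0; 0 34 0 0; 0 34 0 0' && python3 -m inch '0 1 0 0; 0 2 0 0; 0 3 0 0; 0 3 0 0'
```

```text
clock: 14.6
tool_pos: [0.4907, -0.1657, 0.0125]
eef_rot: [0.553, -0.441, 0.441, -0.552]
contact_force: [0.0, 1.0, -1.1]
opening: 0.4
clock: 15.0
tool_pos: [0.4907, -0.1657, 0.0096]
eef_rot: [0.553, -0.441, 0.441, -0.552]
contact_force: [-0.6, 0.3, -1.4]
opening: 0.403
```

```bash
python3 -m inch '0 1 0 0; 0 1 0 0; 0 2 0 0; 0 2 0 0; 0 2 0 0' && python3 -m inch '0 0.5 0 0; 0 1 0 0; 0 1 0 0'
```

```text
clock: 15.5
tool_pos: [0.4908, -0.1657, 0.0076]
eef_rot: [0.552, -0.441, 0.441, -0.552]
contact_force: [-0.1, -0.3, -1.5]
opening: 0.404
clock: 15.8
tool_pos: [0.4908, -0.1657, 0.0075]
eef_rot: [0.553, -0.441, 0.442, -0.552]
contact_force: [-1.4, 0.8, 8.0]
opening: 0.397
```

Contact: the force went to +8 N at the expected height. I back off slightly and open.

```bash
python3 -m inch '0 -0.5 0 0; 0 -0.5 0 0; 0 -0.5 0 0' && python3 -m inch '0 0 0 0; 0 0 0 0; 0 0 0 0; 0 0 0 0; 0 0 0 0; 0 0 0 0; 0 0 0 0; 0 0 0 0; 0 0 0 0; 0 0 0 0' 1 && python3 -m inch '0 -10 0 0; 0 -25 0 0; 0 -45 0 0; 0 -75 0 0; 0 -110 0 0; 0 -145 0 0; 0 -180 0 0; 0 -200 0 0' && python3 - <<'E'
from h import *
d=r.snapshot("scene"); cv2.imwrite("pics/s8.png",cv2.resize(d["frame"][75:285,190:450,::-1],None,fx=3,fy=2.8))
for c in ("scene","wrist"):
    if c=="wrist": d=r.snapshot(c); cv2.imwrite("pics/w8.png",d["frame"][:,:,::-1])
    for n,z in (("lid",.021),("mat",.005)):
      for e in r.trace(c,n)[:2]:
        E=edge(e["region"]);P=np.array([atz(d,(v,u),z,c=="wrist") for u,v in E]); print(c,n,circ(P),e["p"])
p,R=tool(); print(p,r.get_state()["q"])
E
```

```text
clock: 16.1
tool_pos: [0.4908, -0.1657, 0.0076]
eef_rot: [-0.553, 0.441, -0.441, 0.553]
contact_force: [-1.7, 0.9, 6.6]
opening: 0.399
clock: 17.1
tool_pos: [0.4908, -0.1657, 0.0071]
eef_rot: [0.552, -0.441, 0.441, -0.552]
contact_force: [-0.3, 0.0, -0.7]
opening: 1.002
clock: 17.9
tool_pos: [0.4916, -0.1659, 0.2106]
eef_rot: [-0.552, 0.44, -0.443, 0.553]
contact_force: [0.9, 0.2, -0.5]
opening: 1.0
scene lid [ 0.4902219  -0.16198963  0.06953245] 0.89
scene mat [ 0.48986666 -0.1663318   0.08691004] 0.67
scene mat [ 0.47996989 -0.17201424  0.06745444] 0.37
wrist lid [ 0.49051379 -0.16531417  0.06684766] 0.83
wrist lid [0.56316754 0.19668929 0.13588379] 0.42
wrist mat [ 0.48915379 -0.16718595  0.08930545] 0.93
[ 0.48979259 -0.16553024  0.2063108 ] [ 0.39873279  0.56364202 -0.25628995  1.89171439  0.20839935  0.71402387
 -1.32597078]
```

View pics/s8.png

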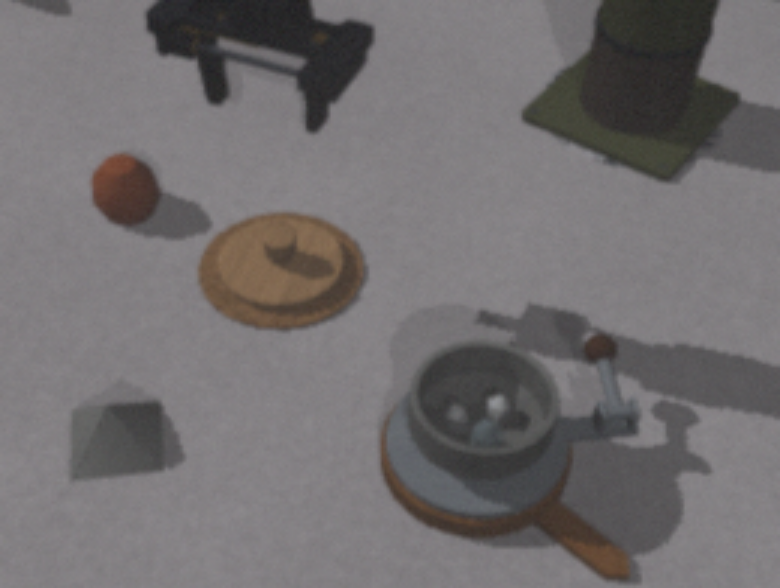

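View pics/w8.png

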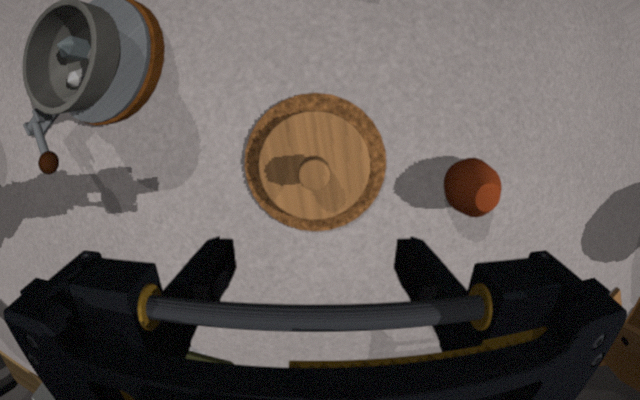

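The lid stands centred on the mat (fits agree within about 4 mm) and let go. The wrist view shows the ball at (48,162) and the scene view at (390,199). Next I locate the ball and pivot from all three views.

```bash
python3 - <<'E'
from h import *
D={c:r.snapshot(c) for c in("scene","top","wrist")}
cv2.imwrite("pics/s9.png",cv2.resize(D["scene"]["frame"][180:250,350:430,::-1],None,fx=8,fy=8,interpolation=cv2.INTER_CUBIC))
cv2.imwrite("pics/t9.png",cv2.resize(D["top"]["frame"][190:280,225:335,::-1],None,fx=6,fy=6,interpolation=cv2.INTER_CUBIC))
# dark ball by colour
for c,(u,v) in (("scene",(390,199)),("top",(272,263)),("wrist",(48,162))):
    f=D[c]["frame"][v-14:v+15,u-14:u+15].astype(int); m=(f[...,0]<115)&(f[...,0]-f[...,2]>12)
    n,l,s,ce=cv2.connectedComponentsWithStats(m.astype(np.uint8)); k=1+np.argmax(s[1:,4]); print(c,ce[k]+[u-14,v-14],s[k,4])
D2,o=look(["handle_grip","handle_pivot","pointer_tip","foot","bowl_mouth"],cams=("scene","top","wrist"),zs=ZS)
E
```

```text
scene [388.54 198.02] 50
top [272.43209877 262.62962963] 81
wrist [ 47.18950437 160.9271137 ] 343
handle_grip scene [169.8 283.3] 0.57 at z [ 0.5273 -0.1321  0.066 ] [(array([199., 391.]), 0.53)]
handle_grip top [263.4 273.4] 0.8 at z [0.4382 0.188  0.066 ] []
handle_grip wrist [162.8  49.3] 0.96 at z [0.4338 0.1962 0.066 ] []
   tri [0.5204 0.0547 0.2171] [0.1419 0.1395 0.0299]
handle_pivot scene [221.2 393.7] 0.46 at z [0.4879 0.2312 0.062 ] [(array([230., 231.]), 0.43)]
handle_pivot top [244.  252.9] 0.66 at z [0.4919 0.2486 0.062 ] []
handle_pivot wrist [118.9  34.7] 0.91 at z [0.4905 0.2361 0.062 ] []
   tri [0.491  0.2387 0.0648] [0.0069 0.0094 0.0038]
pointer_tip scene [279.3 396.7] 0.67 at z [0.6107 0.3189 0.012 ] []
pointer_tip top [206.9 232. ] 0.94 at z [0.6017 0.3224 0.012 ] []
pointer_tip wrist none
   tri [0.6039 0.3212 0.0024] [0.0035 0.0035]
foot scene [240.2 346.1] 0.92 at z [0.5842 0.1423 0.    ] []
foot top [217.3 292.9] 0.98 at z [0.5745 0.1409 0.    ] [(array([203., 230.]), 0.58), (array([263., 272.]), 0.36)]
foot wrist [ 56.1 111.2] 0.76 at z [0.5833 0.1454 0.    ] []
   tri [ 0.5803  0.1425 -0.0009] [0.0031 0.0059 0.0041]
bowl_mouth scene [214.7 354.1] 0.7 at z [0.5714 0.148  0.117 ] []
bowl_mouth top [210.  285.5] 0.81 at z [0.586  0.1529 0.117 ] []
bowl_mouth wrist none
   tri [0.5839 0.1524 0.1352] [0.0013 0.0013]
```

View pics/s9.png

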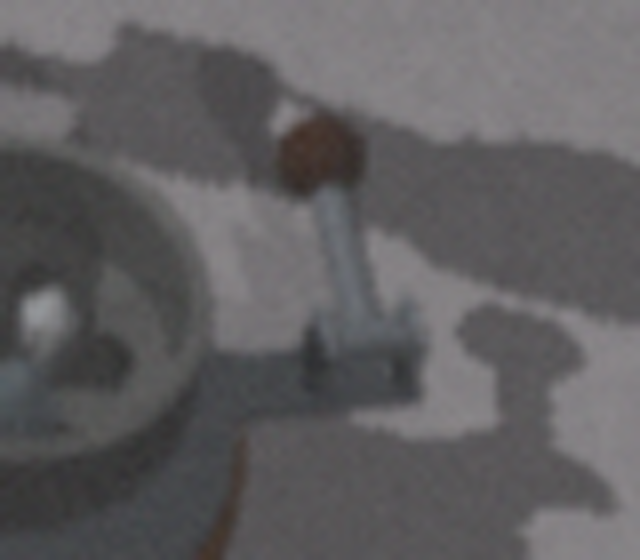

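View pics/t9.png

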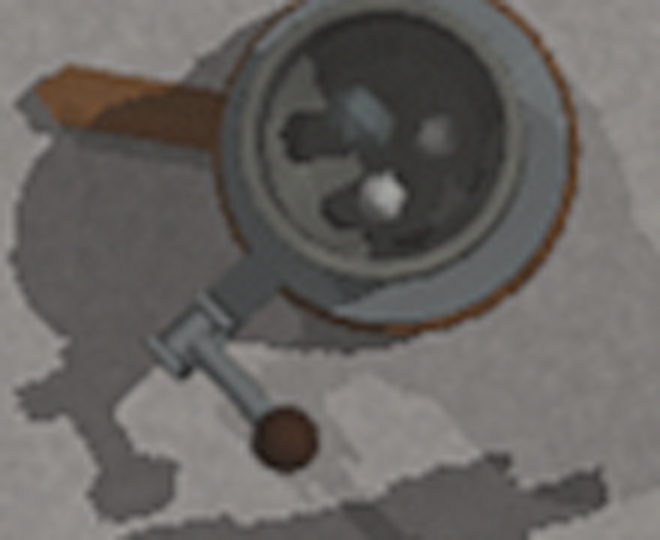

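```bash
python3 - <<'E'
from h import *
D={c:r.snapshot(c) for c in("scene","top","wrist")}
B=[ray(D["scene"],(199,390.2)),ray(D["top"],(262.8,272.7)),ray(D["wrist"],(161.2,47.3),True)]
print("ball3",tri(B),"sc+top",tri(B[:2]),"top+wr",tri(B[1:]))
P=[ray(D["scene"],(221,395)),ray(D["top"],(245.7,257))]
print("pivot",tri(P), atz(D["top"],(245.7,257),.062),atz(D["scene"],(221,395),.062))
A=np.array([.580,.145]);pt=np.array([.604,.321])
v=atz(D["top"],(245.7,257),.067)[:2]-A; print("arm r",np.linalg.norm(v),"az",np.degrees(np.arctan2(*v[::-1])),"pointer r",np.linalg.norm(pt-A),np.degrees(np.arctan2(*(pt-A)[::-1])))
for z in (.062,.07,.078): print(z,[np.round(o+w*(z-o[2])/w[2],4) for o,w in B])
# stand plate/foot centre check by bowl rim
e=r.trace("top","stand")[0]; 
E
```

```text
ball3 (array([0.43987279, 0.18862645, 0.07830463]), [np.float64(0.0014182718174595617), np.float64(0.00021408753039241628), np.float64(0.0012497970286774389)]) sc+top (array([0.4399198 , 0.18884245, 0.08026645]), [np.float64(0.0004945404470468695), np.float64(0.0004945404470469741)]) top+wr (array([0.4402841 , 0.18887377, 0.07689233]), [np.float64(0.0002476539938540905), np.float64(0.0002476539938540931)])
pivot (array([0.48759617, 0.23529454, 0.06611545]), [np.float64(0.0008652070027085857), np.float64(0.0008652070027086176)]) [0.48728526 0.23669925 0.062     ] [0.4851114  0.23377257 0.062     ]
arm r 0.1299242272398764 az 135.5656021876212 pointer r 0.17762882648939618 82.23483398157467
0.062 [array([0.4254, 0.1848, 0.062 ]), array([0.4397, 0.1905, 0.062 ]), array([0.4341, 0.2055, 0.062 ])]
0.07 [array([0.4317, 0.1868, 0.07  ]), array([0.4399, 0.1896, 0.07  ]), array([0.4376, 0.1966, 0.07  ])]
0.078 [array([0.4379, 0.1887, 0.078 ]), array([0.4401, 0.1887, 0.078 ]), array([0.441 , 0.1877, 0.078 ])]
```

The ball is at (0.440, 0.189, 0.078), so about 0.23 rad raised. The pivot is at (0.487, 0.236), which gives r = 0.130 m as it must. The arm azimuth is about 135.6° and the pointer's about 82°. I'll move over to the ball while spinning the wrist by −190°, so the jaws come near the crank-arm direction with range left for the turn.

```bash
python3 -m inch '-18 0 1.5 -8.5; -36 0 3 -17; -53 0 4.5 -25.5; -71 0 6 -34; -89 0 7.5 -42.5; -107 0 9 -51; -125 0 10 -59.5; -142 0 12 -68; -160 0 13 -76.5; -178 0 15 -85' && python3 - <<'E'
from h import *
p,R=tool(); print(p,R,r.get_state()["q"], R.T@(np.array([.440,.189,p[2]])-p)*1000, np.degrees(np.arctan2(R[1,0],R[0,0])))
E
```

```text
clock: 20.45
tool_pos: [0.4659, 0.0117, 0.2072]
eef_rot: [0.705, 0.05, -0.05, -0.705]
contact_force: [-0.3, -0.9, -0.5]
opening: 0.997
[0.46590499 0.01174325 0.20718648] [[ 9.90024888e-01  2.02076005e-04 -1.40892446e-01]
 [ 1.40892505e-01 -3.17765751e-04  9.90024849e-01]
 [ 1.55289473e-04 -9.99999929e-01 -3.43066996e-04]] [ 0.31495699  0.56186578 -0.68074174  2.02010256  0.52290679  0.73704259
 -0.547901  ] [-6.72439731e-01 -6.15609008e-02  1.79138403e+02] 8.099495036017496
```

```bash
python3 -m inch '0 0 18 -8.5; 0 0 36 -17; 0 0 54 -25.5; 0 0 72 -34; 0 0 90 -42.5; 0 0 108 -51; -1 0 126 -59.5; -1 0 144 -68; -1 0 162 -76.5; -1 0 179 -85' 0.4 && python3 -m inch '0 0 0 -8; 0 0 0 -16; 0 0 0 -20; 0 0 0 -20; 0 0 0 -20' && python3 - <<'E'
from h import *
p,R=tool(); print(p,r.get_state()["q"], R.T@(np.array([.440,.189,p[2]])-p)*1000, np.degrees(np.arctan2(R[1,0],R[0,0])))
d=r.snapshot("wrist"); cv2.imwrite("pics/w10.png",d["frame"][:,:,::-1])
E
```

```text
clock: 21.45
tool_pos: [0.4409, 0.189, 0.2071]
eef_rot: [0.486, 0.513, -0.513, -0.486]
contact_force: [0.6, -0.2, -0.7]
opening: 0.699
clock: 21.95
tool_pos: [0.4409, 0.1883, 0.207]
eef_rot: [-0.392, -0.588, 0.588, 0.392]
contact_force: [1.3, 0.6, 0.0]
opening: 0.697
[0.44093478 0.18830771 0.20701211] [ 0.17087516  0.74281511 -1.15537861  1.97321916  0.82565485  1.00099051
  0.5763201 ] [ 9.98794593e-01 -2.65436220e-05  5.96231127e-01] 112.64145654982391
```

View pics/w10.png

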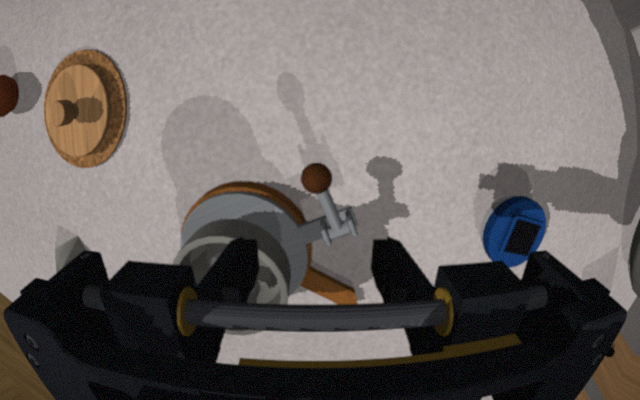

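Wrist view: ball at (316,178), bowl to the lower left, the path down is clear. I check the alignment from this picture, then descend in two stages.

```bash
python3 -m inch '0 20 0 0; 0 45 0 0; 0 70 0 0; 0 90 0 0; 0 105 0 0; 0 115 0 0; 0 115 0 0' && python3 - <<'E'
from h import *
p,R=tool()
d=r.snapshot("wrist"); im=d["frame"][:,:,::-1]; cv2.imwrite("pics/w11.png",im)
l=r.tip_of("wrist","handle_grip"); print(l[:2])
for e in l[:1]:
    X=atz(d,e["centre"],.078,True); print(X, R.T@(X-p)*1000)
s=r.snapshot("scene"); cv2.imwrite("pics/s11.png",cv2.resize(s["frame"][110:300,290:510,::-1],None,fx=3.5,fy=3.1)); print(p)
E
```

```text
clock: 22.7
tool_pos: [0.4405, 0.188, 0.0913]
eef_rot: [-0.391, -0.588, 0.589, 0.392]
contact_force: [0.1, 0.7, -0.4]
opening: 0.698
[{'centre': [223.7, 314.5], 'p': 0.6}]
[0.43927172 0.18796943 0.078     ] [ 0.43375255 13.27912199  1.13649993]
[0.44050467 0.18802458 0.09127749]
```

View pics/w11.png

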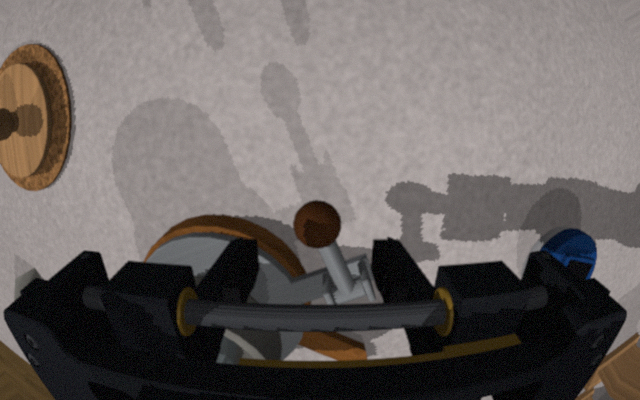

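View pics/s11.png

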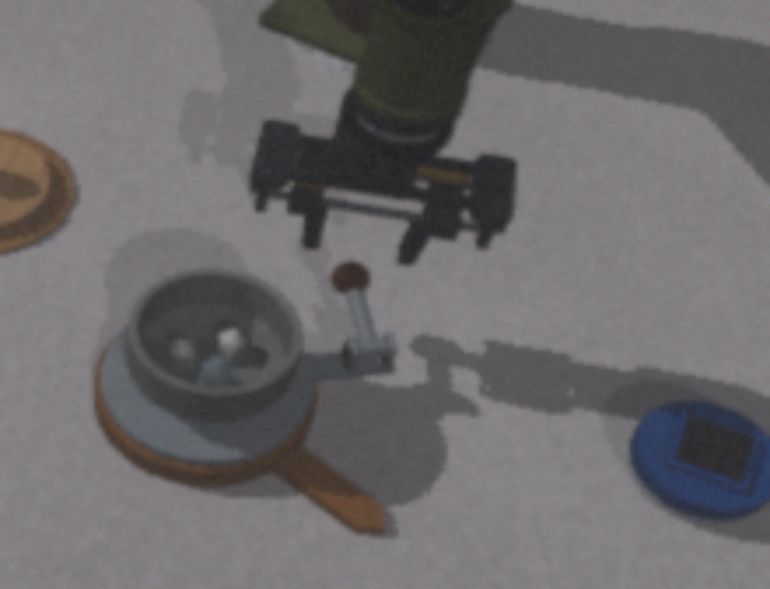

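The ball is centred between the fingers (offset about 1 mm) and the gripper body is clear of the bowl. I descend 53 mm and pinch gently, so that the ball can turn in the pads.

```bash
python3 -m inch '0 12 0 0; 0 24 0 0; 0 34 0 0; 0 44 0 0; 0 50 0 0; 0 53 0 0; 0 53 0 0' && python3 -m inch '0 0 0 0; 0 0 0 0; 0 0 0 0; 0 0 0 0; 0 0 0 0; 0 0 0 0; 0 0 0 0; 0 0 0 0' -1 10 && python3 - <<'E'
from h import *
p,R=tool()
d=r.snapshot("wrist"); im=d["frame"][:,:,::-1]; cv2.imwrite("pics/w12.png",im)
s=r.snapshot("scene"); cv2.imwrite("pics/s12.png",cv2.resize(s["frame"][110:300,290:510,::-1],None,fx=3.5,fy=3.1))
a=np.radians(135.6); rad=np.array([np.cos(a),np.sin(a),0]); piv=np.array([.580,.145,.062])+.13*rad; t=np.array([-np.sin(a),np.cos(a),0])
g=p+[0,0,.042]; th0=np.arctan2(g[2]-.062,(g-piv)@t); print(p,g,"th0",th0,"len",np.hypot(g[2]-.062,(g-piv)@t),"rad off",(g-piv)@rad)
L=.07
for th in np.linspace(.25,1.57,12):
    X=piv+t*L*np.cos(th)+[0,0,L*np.sin(th)]; X0=piv+t*L*np.cos(.23)+[0,0,L*np.sin(.23)]
    print(round(th,2),np.round(R.T@(X-X0)*1000,1))
E
```

```text
clock: 23.55
tool_pos: [0.4408, 0.1885, 0.0389]
eef_rot: [-0.391, -0.589, 0.589, 0.392]
contact_force: [-0.1, -0.0, -0.8]
opening: 0.698
clock: 24.35
tool_pos: [0.4405, 0.1894, 0.0392]
eef_rot: [0.391, 0.589, -0.589, -0.392]
contact_force: [-2.5, 4.2, -0.1]
opening: 0.353
[0.44050289 0.18935998 0.03924672] [0.44050289 0.18935998 0.08124672] th0 0.28412746165859704 len 0.06865982217656691 rad off 0.0007039295094987966
0.25 [ 0.1 -1.4 -0.3]
0.37 [ 1.1 -9.4 -2.7]
0.49 [  2.5 -17.   -5.9]
0.61 [  4.2 -24.1  -9.9]
0.73 [  6.2 -30.7 -14.8]
0.85 [  8.6 -36.6 -20.3]
0.97 [ 11.1 -41.8 -26.4]
1.09 [ 13.9 -46.1 -33. ]
1.21 [ 16.9 -49.5 -40.1]
1.33 [ 20.  -52.  -47.5]
1.45 [ 23.2 -53.5 -55.1]
1.57 [ 26.5 -54.  -62.8]
```

View pics/w12.png

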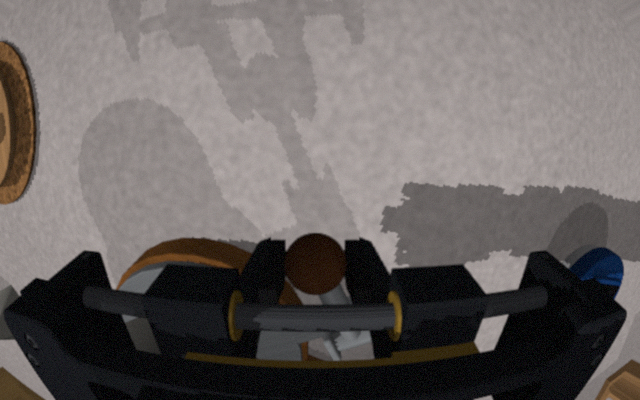

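The ball is pinched: opening 0.353 is 31 mm against a 32 mm ball, and it shows centred at (315,263). Now I swing it up along the hinge arc.

```bash
python3 -m inch '0 -1.5 0 0; 1 -9.5 -2.5 0; 2.5 -17 -6 0; 4 -24 -10 0; 6 -31 -15 0; 8.5 -36.5 -20 0; 11 -42 -26.5 0; 11 -42 -26.5 0' && python3 - <<'E'
from h import *
s=r.snapshot("scene"); cv2.imwrite("pics/s13.png",cv2.resize(s["frame"][110:300,290:510,::-1],None,fx=3.5,fy=3.1))
print(r.get_state()["q"],r.get_state()["moment"])
E
```

```text
clock: 25.25
tool_pos: [0.462, 0.2086, 0.082]
eef_rot: [-0.393, -0.589, 0.589, 0.391]
contact_force: [-4.1, -1.3, 5.4]
opening: 0.355
[ 0.03187872  0.93659419 -0.96898151  2.00859381  1.09534069  0.84587377
  0.37661442] [-0.26475693  0.70760695 -0.0019674 ]
```

View pics/s13.png

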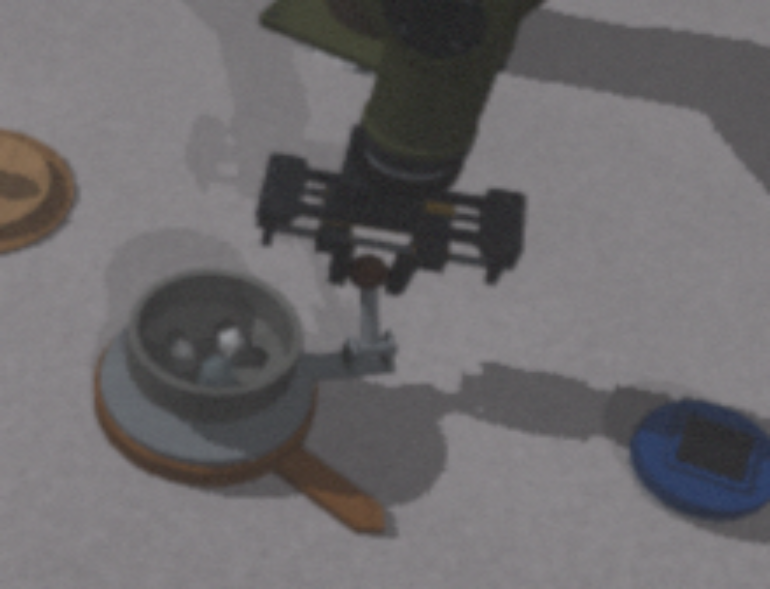

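The handle is about halfway up, the ball still in the jaws, and the stand has not moved. I continue to upright.

```bash
python3 -m inch '3 -4 -6.5 0; 6 -7.5 -13.5 0; 9 -10 -21 0; 12 -11.5 -28.5 0; 15 -12 -36 0; 15 -12 -36 0; 15 -12 -36 0' && python3 - <<'E'
from h import *
s=r.snapshot("scene"); cv2.imwrite("pics/s14.png",cv2.resize(s["frame"][110:300,290:510,::-1],None,fx=3.5,fy=3.1))
p,R=tool(); g=p+[0,0,.039]
print(r.get_state()["q"],p,g-np.array([.487,.236,.062]))
A=np.array([.580,.145]); v=g[:2]-A; print(np.hypot(*v),np.degrees(np.arctan2(v[1],v[0])))
E
```

```text
clock: 26.0
tool_pos: [0.4913, 0.2374, 0.0939]
eef_rot: [0.393, 0.59, -0.587, -0.391]
contact_force: [0.7, -3.1, 5.4]
opening: 0.353
[ 0.00534104  0.95128089 -0.98747043  1.89065955  1.03315671  0.91569567
  0.45780529] [0.49131889 0.23726811 0.09386768] [0.00431889 0.00126811 0.07086768]
0.12797555282772655 133.86436052089684
```

View pics/s14.png

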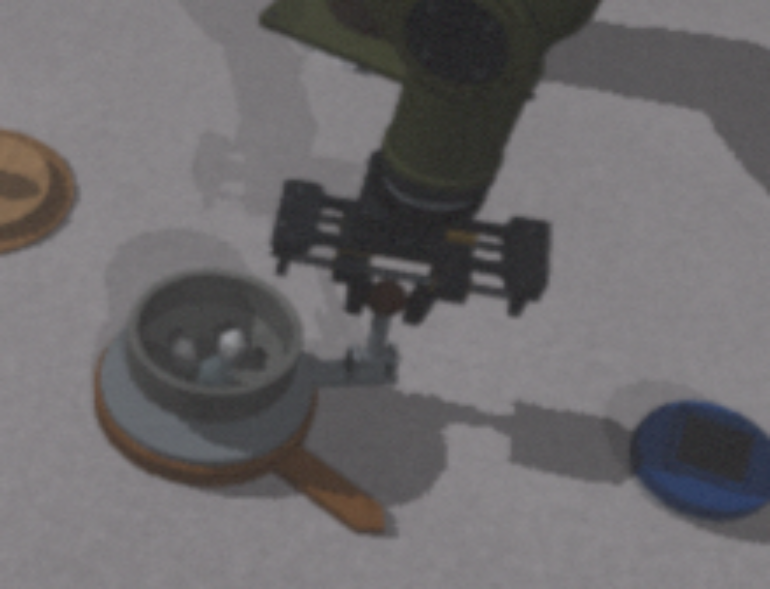

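Upright: the ball is directly above the pivot, within about 5 mm. Now I work out the arc for the clockwise turn of about 52° (133.9° to 82°).

```bash
python3 - <<'E'
from h import *
p,R=tool(); A=np.array([.580,.145,p[2]]); v=p-A
for k in range(1,14):
    a=4*k; Q=Ro.from_euler('z',-a,degrees=True).as_matrix()
    # row relative to call start pose; second call relative to pose at 28 deg
    if a<=28: B,RB,o=p,R,0
    else:
        Q7=Ro.from_euler('z',-28,degrees=True).as_matrix(); B=A+Q7@v; RB=Q7@R; o=28
    print(a,np.round(RB.T@(A+Q@v-B)*1000,1),a-o)
E
```

```text
4 [ 2.9  0.  -8.4] 4
8 [  5.3   0.1 -17.1] 8
12 [  7.    0.1 -25.8] 12
16 [  8.1   0.1 -34.7] 16
20 [  8.6   0.2 -43.6] 20
24 [  8.5   0.2 -52.5] 24
28 [  7.7   0.3 -61.4] 28
32 [ 2.9  0.  -8.4] 4
36 [  5.3   0.1 -17.1] 8
40 [  7.    0.1 -25.8] 12
44 [  8.1   0.1 -34.7] 16
48 [  8.6   0.2 -43.6] 20
52 [  8.5   0.2 -52.5] 24
```

```bash
python3 -m inch '3 0 -8.5 4; 5 0 -17 8; 7 0 -26 12; 8 0 -34.5 16; 8.5 0 -43.5 20; 8.5 0 -52.5 24; 7.5 0 -61.5 28; 7.5 0 -61.5 28' - 15 && python3 - <<'E'
from h import *
s=r.snapshot("scene"); cv2.imwrite("pics/s15.png",cv2.resize(s["frame"][110:300,290:510,::-1],None,fx=3.5,fy=3.1))
p,R=tool(); v=p-np.array([.580,.145,0]); print(np.hypot(*v[:2]),np.degrees(np.arctan2(v[1],v[0])),r.get_state()["q"])
E
```

```text
clock: 26.85
tool_pos: [0.545, 0.2682, 0.0939]
eef_rot: [0.524, 0.477, -0.475, -0.522]
contact_force: [0.2, -1.1, 4.7]
opening: 0.349
0.12810284619940807 106.06019462981668 [-0.06752647  0.96910203 -0.89296771  1.70399775  0.92032353  0.94085905
  0.14145013]
```

View pics/s15.png

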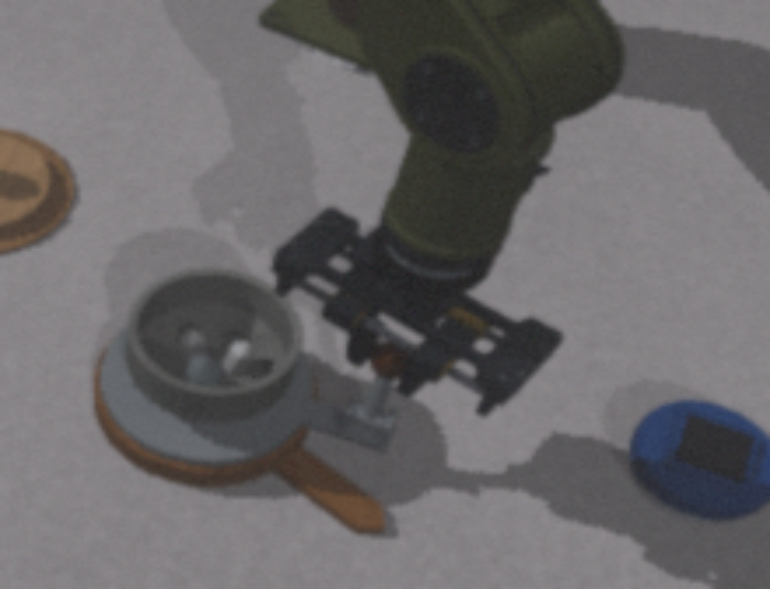

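The stand is turning with the handle upright, and the azimuth is now about 106°. I continue about 24°.

```bash
python3 -m inch '3 0 -8.5 4; 5 0 -17 8; 7 0 -26 12; 8 0 -34.5 16; 8.5 0 -43.5 20; 8.5 0 -52.5 24; 8.5 0 -52.5 24; 8.5 0 -52.5 24' && python3 - <<'E'
from h import *
s=r.snapshot("scene"); cv2.imwrite("pics/s16.png",cv2.resize(s["frame"][110:300,290:510,::-1],None,fx=3.5,fy=3.1))
s=r.snapshot("top"); cv2.imwrite("pics/t16.png",cv2.resize(s["frame"][150:280,200:350,::-1],None,fx=5,fy=4.6))
p,R=tool(); v=p-np.array([.580,.145,0]); print(p,np.hypot(*v[:2]),np.degrees(np.arctan2(v[1],v[0])),r.get_state()["q"])
E
```

```text
clock: 27.7
tool_pos: [0.5964, 0.2723, 0.0936]
eef_rot: [-0.61, -0.359, 0.357, 0.61]
contact_force: [0.2, 0.5, 3.6]
opening: 0.353
[0.5959814  0.27231722 0.09348692] 0.1283163246535104 82.84540840736938 [-0.09753542  0.98968642 -0.81023668  1.54772217  0.82325006  0.96954309
 -0.10533654]
```

View pics/s16.png

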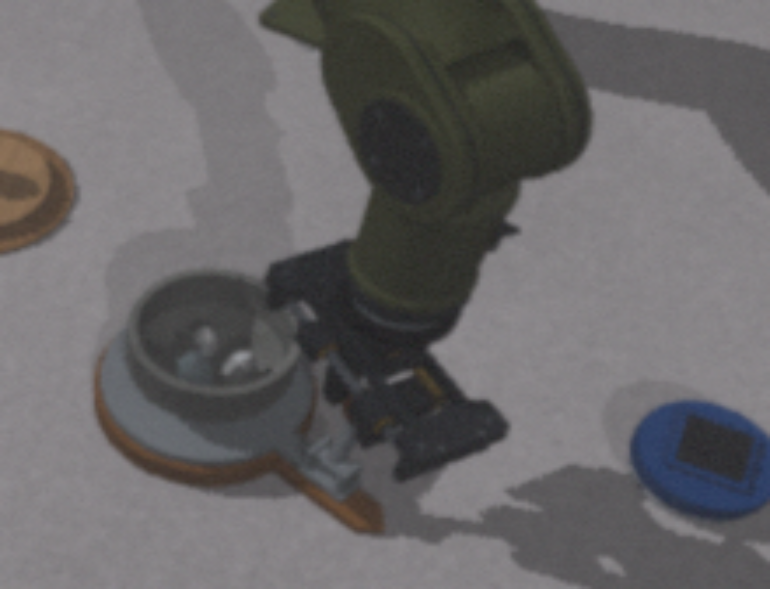

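View pics/t16.png

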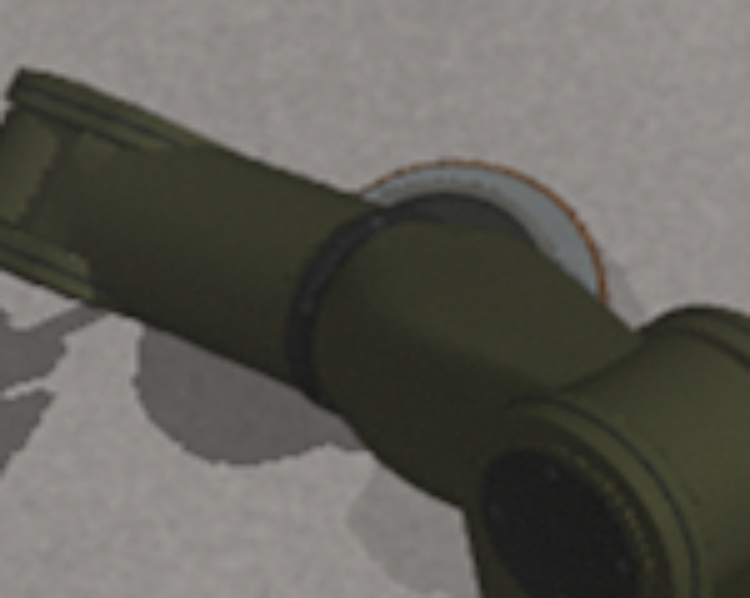

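The crank arm looks to be over the pointer (arm end at crop (345,495), pointer tip at (370,525)). I open only partly to stay clear of the bowl rim, rise straight up and look.

```bash
python3 -m inch '0 0 0 0; 0 0 0 0; 0 0 0 0; 0 0 0 0; 0 0 0 0; 0 0 0 0; 0 0 0 0' 0.2 && python3 -m inch '0 -8 0 0; 0 -20 0 0; 0 -40 0 0; 0 -70 0 0; 0 -105 0 0; 0 -130 0 0; 0 -130 0 0' && python3 - <<'E'
from h import *
s=r.snapshot("scene"); cv2.imwrite("pics/s17.png",cv2.resize(s["frame"][110:300,290:510,::-1],None,fx=3.5,fy=3.1))
s=r.snapshot("wrist"); cv2.imwrite("pics/w17.png",s["frame"][:,:,::-1])
p,R=tool(); print(p,R)
E
```

```text
clock: 28.5
tool_pos: [0.5953, 0.271, 0.0931]
eef_rot: [0.61, 0.358, -0.358, -0.61]
contact_force: [-0.7, -0.4, -0.0]
opening: 0.603
clock: 29.2
tool_pos: [0.5969, 0.2734, 0.2286]
eef_rot: [-0.61, -0.361, 0.355, 0.61]
contact_force: [-0.3, 0.9, 0.5]
opening: 0.6
[0.59547198 0.27112687 0.22412945] [[ 4.88346185e-01  1.53538037e-03 -8.72648639e-01]
 [ 8.72649306e-01  3.92503791e-04  4.88347249e-01]
 [ 1.09231668e-03 -9.99998744e-01 -1.14817089e-03]]
```

View pics/s17.png

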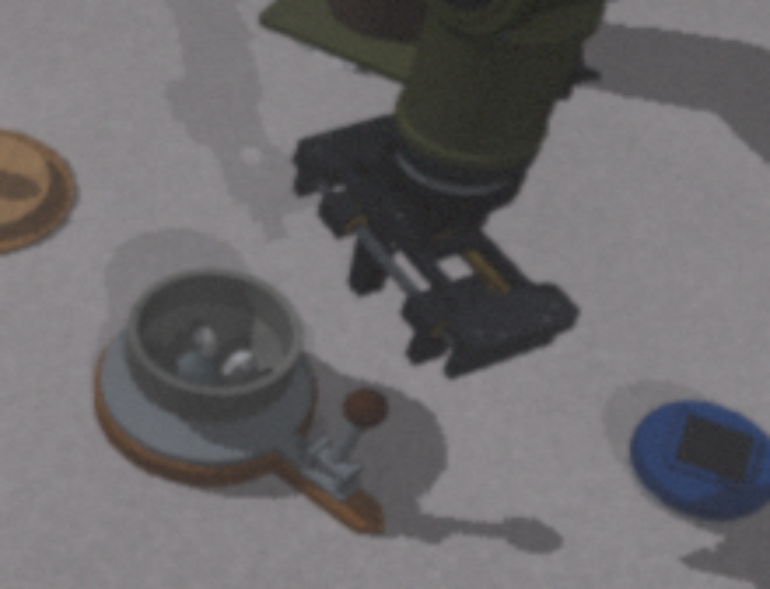

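View pics/w17.png

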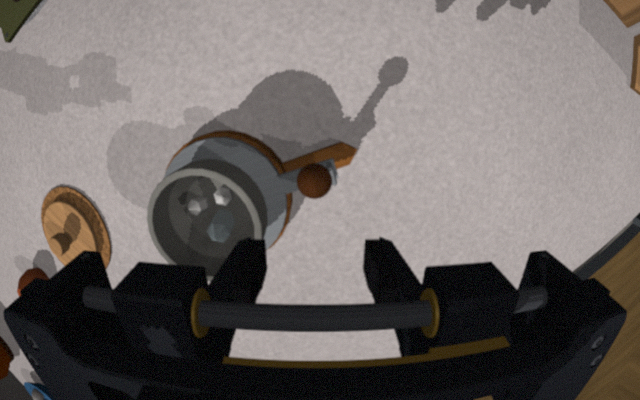

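The handle stands upright and released, with the ball at scene crop (365,408). I move the arm aside to check the angle from above.

```bash
python3 -m inch '-29 -5 1 0; -58 -10 2 0; -87 -10 3 0; -116 -10 4 0; -145 -10 5 0; -175 -10 6 0; -204 -10 7 0; -233 -10 8 0; -262 -10 9 0; -300 -10 9 0' && python3 - <<'E'
from h import *
s=r.snapshot("scene"); cv2.imwrite("pics/s18.png",cv2.resize(s["frame"][75:285,190:450,::-1],None,fx=3,fy=2.8))
s=r.snapshot("top"); cv2.imwrite("pics/t18.png",cv2.resize(s["frame"][150:270,200:350,::-1],None,fx=5,fy=5,interpolation=cv2.INTER_CUBIC))
D,o=look(["handle_grip","handle_pivot","pointer_tip","foot","bowl_mouth"],cams=("scene","top","wrist"),zs={**ZS,"handle_grip":.132})
E
```

```text
clock: 30.3
tool_pos: [0.4398, 0.0132, 0.2324]
eef_rot: [-0.609, -0.358, 0.358, 0.61]
contact_force: [0.5, -0.3, 0.6]
opening: 0.598
handle_grip scene [240.8 395.3] 0.52 at z [0.5862 0.2761 0.132 ] []
handle_grip top [206.1 241. ] 0.44 at z [0.5935 0.2736 0.132 ] []
handle_grip wrist none
   tri [0.5918 0.2748 0.1388] [0.0026 0.0026]
handle_pivot scene [259.2 384.4] 0.67 at z [0.6067 0.27   0.062 ] [(array([240., 394.]), 0.36)]
handle_pivot top [203.8 245.4] 0.72 at z [0.6068 0.274  0.062 ] [(array([243., 400.]), 0.65)]
handle_pivot wrist [189.8 537.2] 0.71 at z [0.6127 0.2748 0.062 ] []
   tri [0.6082 0.2717 0.0668] [0.0016 0.0024 0.001 ]
pointer_tip scene [276.5 397.6] 0.98 at z [0.6022 0.3169 0.012 ] [(array([236., 347.]), 0.44)]
pointer_tip top [202.9 230.9] 0.87 at z [0.6136 0.3262 0.012 ] []
pointer_tip wrist [164.1 540. ] 0.95 at z [0.6095 0.3246 0.012 ] [(array([193., 565.]), 0.39)]
   tri [0.6085 0.3207 0.0204] [0.0034 0.0056 0.0036]
foot scene [239.3 347.6] 0.64 at z [0.5791 0.1441 0.    ] [(array([169., 282.]), 0.4)]
foot top [217.6 290.1] 0.89 at z [0.5735 0.1493 0.    ] [(array([241., 463.]), 0.37)]
foot wrist [196.9 436.5] 0.63 at z [0.5734 0.141  0.    ] []
   tri [ 0.5754  0.1448 -0.0049] [0.0023 0.0051 0.0028]
bowl_mouth scene [214.3 351.8] 0.93 at z [0.574  0.1424 0.117 ] []
bowl_mouth top [210.4 289.3] 0.84 at z [0.5851 0.1424 0.117 ] []
bowl_mouth wrist [231.4 478.9] 0.68 at z [0.5799 0.1481 0.117 ] [(array([190., 564.]), 0.56)]
   tri [0.5799 0.1444 0.1223] [0.0021 0.0053 0.004 ]
```

View pics/t18.png

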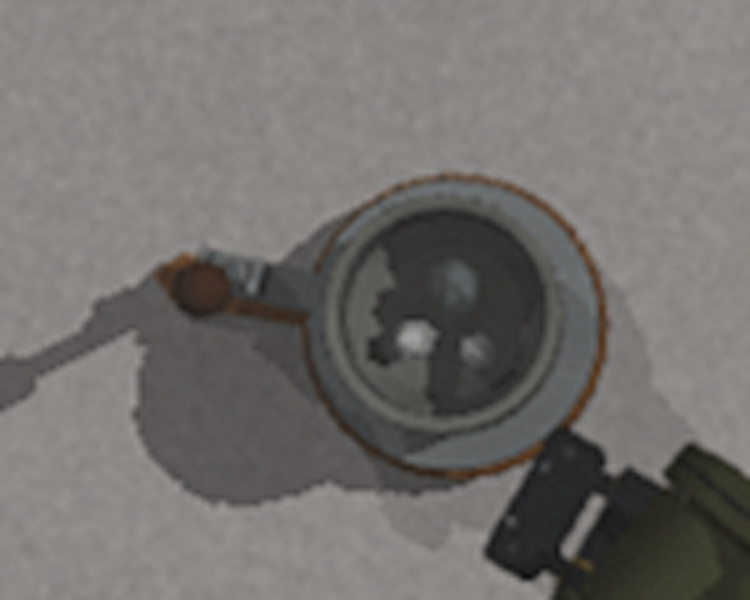

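View pics/s18.png

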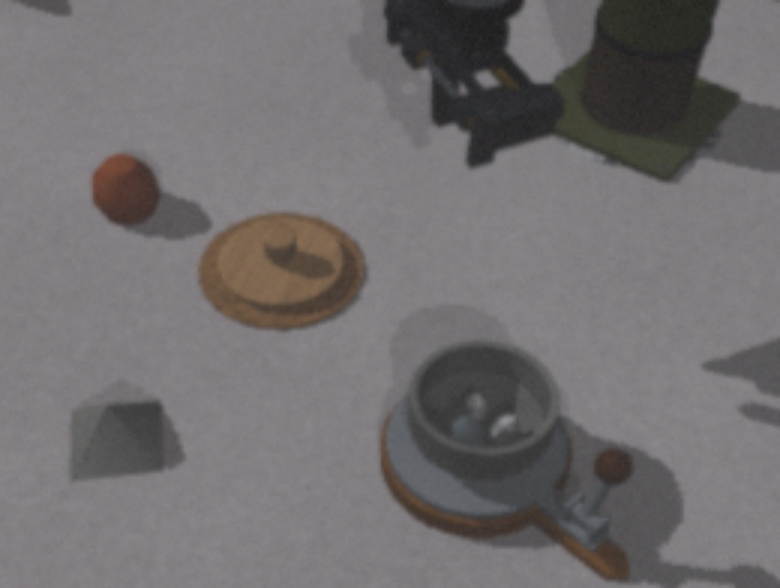

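```bash
python3 - <<'E'
from h import *
D={c:r.snapshot(c) for c in("scene","top")}
f=cv2.resize(D["top"]["frame"][190:225,225:285,::-1],None,fx=13,fy=13,interpolation=cv2.INTER_CUBIC); cv2.imwrite("pics/t19.png",f)
f=cv2.resize(D["scene"]["frame"][230:290,355:415,::-1],None,fx=10,fy=10,interpolation=cv2.INTER_CUBIC); cv2.imwrite("pics/s19.png",f)
E
```

```text
(no output)
```

View pics/t19.png

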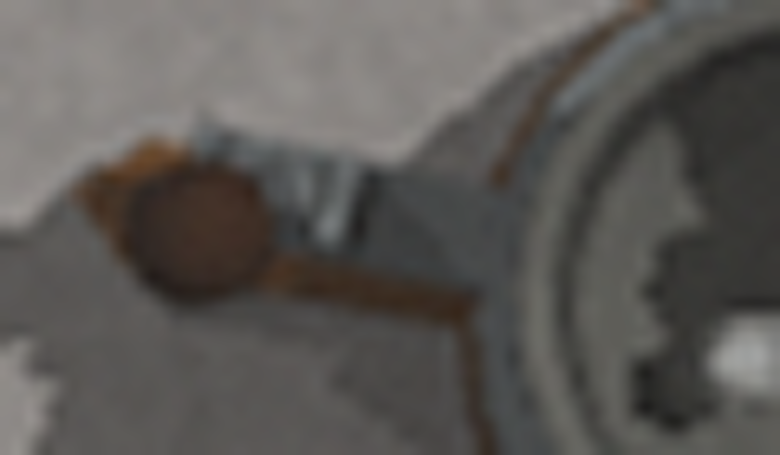

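View pics/s19.png

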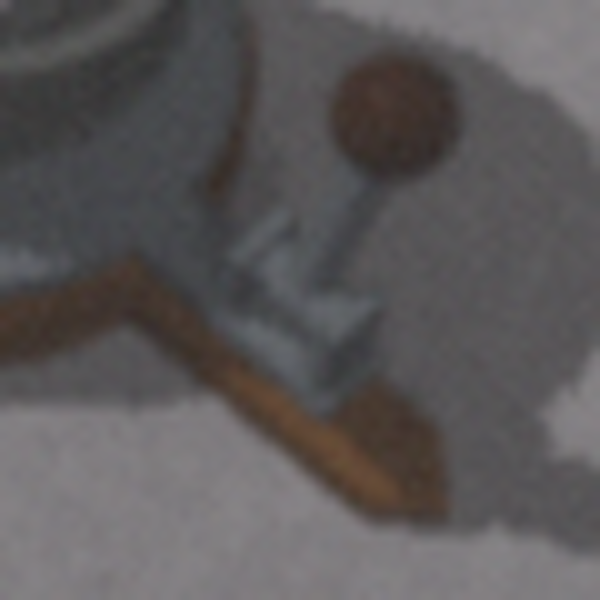

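```bash
python3 - <<'E'
from h import *
D={c:r.snapshot(c) for c in("scene","top")}
T,S=D["top"],D["scene"]
X,e=tri([ray(T,(207.5,240.2)),ray(S,(241.5,394.6))]); print("ball",X,e)
print("ball at z.132",atz(T,(207.5,240.2),.132),atz(S,(241.5,394.6),.132))
# arm edges in top at z=.042
def top(c): return atz(T,(190+c[1]/13,225+c[0]/13),c[2])
az=lambda a,b:np.degrees(np.arctan2(a[1]-b[1],a[0]-b[0]))
print("arm lower edge",az(top((290,255,.042)),top((480,290,.042))),"upper",az(top((370,165,.042)),top((500,190,.042))))
print("pointer lower edge",az(top((270,280,.012)),top((460,318,.012))))
m=(top((385,272,.042))+top((435,177,.042)))/2; print("arm mid az",az(m,[.580,.145]),m)
tip=[top((150,145,.012)),top((78,190,.012))]; print(tip)
A=np.array([.580,.145])
def f(q):
    ph,th,ax,ay=q; u=np.array([np.cos(ph),np.sin(ph),0]);t=np.array([-np.sin(ph),np.cos(ph),0])
    piv=np.array([ax,ay,.062])+.13*u; b=piv+.07*(np.cos(th)*t+np.array([0,0,np.sin(th)]))
    out=[]
    for o,w in (ray(T,(207.5,240.2)),ray(S,(241.5,394.6))): out+=list((np.eye(3)-np.outer(w,w))@(b-o)/.002)
    out+=list((np.array([ax,ay])-A)/.002); return out
for ph in (76,78,80,82,84):
    s=least_squares(lambda q:f([np.radians(ph),*q]),[1.4,*A]); print(ph,s.x,2*s.cost)
E
```

```text
ball [0.58947798 0.27563774 0.1326699 ] [np.float64(0.00012393089513147539), np.float64(0.00012393089513157906)]
ball at z.132 [0.5895875 0.2756471 0.132    ] [0.58898697 0.27564749 0.132     ]
arm lower edge 80.51325742073408 upper 80.03643199436007
pointer lower edge 79.65400491120204
arm mid az 79.146341170512 [0.59909132 0.24457349 0.042     ]
[array([0.61914764, 0.30951017, 0.012     ]), array([0.60850388, 0.32568986, 0.012     ])]
76 [1.24159087 0.57941231 0.14445003] 1.5607028040275397
78 [1.30824103 0.57973404 0.14486574] 0.665957487288279
80 [1.37510212 0.57992481 0.14520433] 0.2917054511270677
82 [1.44176256 0.58001903 0.14545273] 0.18913802647945951
84 [1.50792053 0.58004937 0.14560285] 0.18972951991115444
```

The arm lies over the pointer: arm azimuth 79.5°, pointer edge 79.7°. The ball, though, sits about 14 mm to the folded side of the hinge, so the handle is only at about 1.37 rad, too close to the 1.35 limit. I'll mend this by pushing the ball clockwise against its stop with shut fingers.

```bash
python3 - <<'E'
from h import *
p,R=tool(); print(p)
t=np.array([.983,-.182,0]); X=np.array([.5895,.2756,0])-.048*t; X[2]=p[2]; print(X,R.T@(X-p)*1000)
E
```

```text
[0.44094403 0.01357664 0.23311264]
[0.542316   0.284336   0.23311264] [ 2.85778591e+02 -1.91628121e-02  4.37893240e+01]
```

```bash
python3 -m inch '28 0 4 -2; 57 0 9 -4; 86 0 13 -6; 114 0 18 -8; 143 0 22 -10; 171 0 26 -12; 200 0 31 -14; 229 0 35 -17; 258 0 40 -19; 286 0 44 -19' -1 10 && python3 -m inch '0 0 0 0; 0 20 0 0; 0 40 0 0; 0 60 0 0; 0 80 0 0; 0 100 0 0; 0 118 0 0; 0 130 0 0; 0 136 0 0; 0 136 0 0' && python3 - <<'E'
from h import *
p,R=tool(); print(p,R,r.get_state()["opening"],r.get_state()["q"])
S=r.snapshot("scene"); cv2.imwrite("pics/s20.png",cv2.resize(S["frame"][190:300,330:450,::-1],None,fx=6,fy=5.4,interpolation=cv2.INTER_CUBIC))
W=r.snapshot("wrist"); cv2.imwrite("pics/w20.png",W["frame"][:,:,::-1])
u=np.array([.604,.273,0])-.025*np.array([.983,-.182,0]);u[2]=p[2]; print(R.T@(u-p)*1000)
E
```

```text
clock: 32.5
tool_pos: [0.5425, 0.2858, 0.2328]
eef_rot: [-0.542, -0.453, 0.454, 0.542]
contact_force: [0.7, 0.2, 0.4]
opening: 0.007
clock: 33.5
tool_pos: [0.542, 0.2844, 0.0965]
eef_rot: [-0.543, -0.453, 0.454, 0.543]
contact_force: [0.8, -0.1, -0.3]
opening: 0.005
[0.54198716 0.28435812 0.096523  ] [[ 1.77729301e-01 -8.07256479e-04 -9.84079084e-01]
 [ 9.84079128e-01 -6.17775165e-04  1.77729816e-01]
 [-7.51413165e-04 -9.99999483e-01  6.84607504e-04]] 0.004811863184435858 [-0.10032816  0.96750693 -0.88321507  1.68169167  0.89820815  0.95013812
  0.05571901]
[-4.59265371e-02 -2.60160501e-02 -3.80517980e+01]
```

View pics/s20.png

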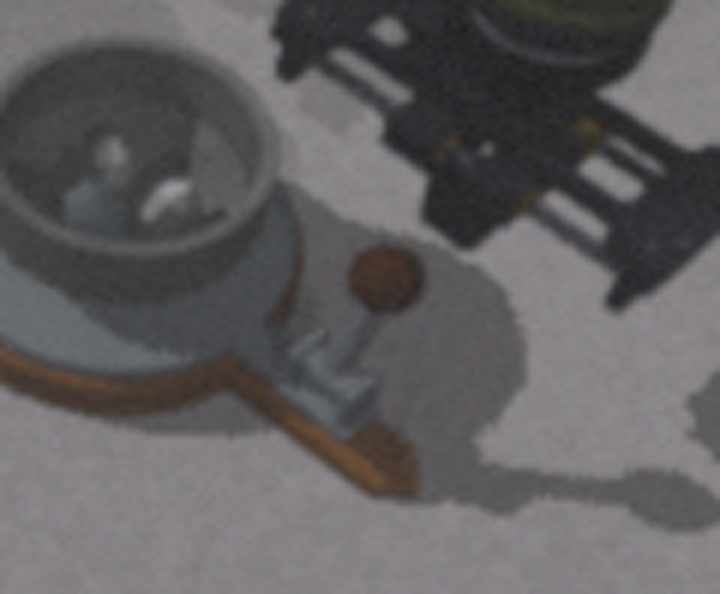

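View pics/w20.png

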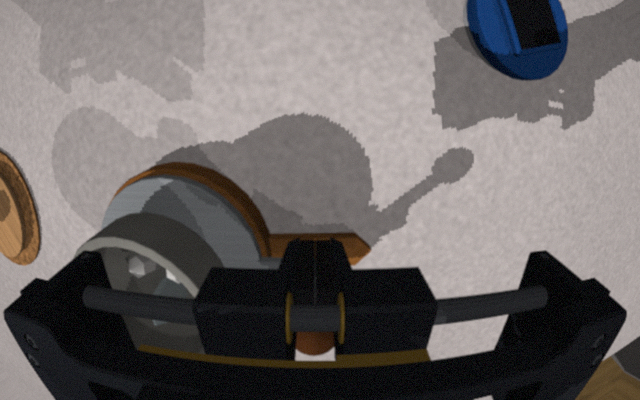

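The ball at scene crop (387,278) is just ahead of the shut fingers in the push direction. I push in stages along −z, reading the force.

```bash
python3 -m inch '0 0 -8 0; 0 0 -15 0; 0 0 -20 0; 0 0 -25 0; 0 0 -25 0' && python3 -m inch '0 0 -3 0; 0 0 -6 0; 0 0 -6 0'&& python3 -m inch '0 0 -2 0; 0 0 -4 0; 0 0 -4 0'
```

```text
clock: 34.1
tool_pos: [0.5676, 0.2801, 0.0971]
eef_rot: [0.543, 0.453, -0.453, -0.543]
contact_force: [0.2, -0.1, 0.5]
opening: 0.007
clock: 34.4
tool_pos: [0.573, 0.2793, 0.0971]
eef_rot: [-0.543, -0.453, 0.453, 0.543]
contact_force: [-0.1, 0.4, 0.6]
opening: 0.005
clock: 34.7
tool_pos: [0.577, 0.2784, 0.0971]
eef_rot: [0.543, 0.453, -0.453, -0.543]
contact_force: [-1.0, 0.4, 0.1]
opening: 0.005
```

```bash
python3 - <<'E'
from h import *
S=r.snapshot("scene"); cv2.imwrite("pics/s21.png",cv2.resize(S["frame"][190:300,330:450,::-1],None,fx=6,fy=5.4,interpolation=cv2.INTER_CUBIC))
p,R=tool();print(p,R.T@r.get_state()["contact_force"])
E
```

```text
[0.5769882  0.27837677 0.09706536] [ 0.35856357 -0.8140946   0.63186235]
```

View pics/s21.png

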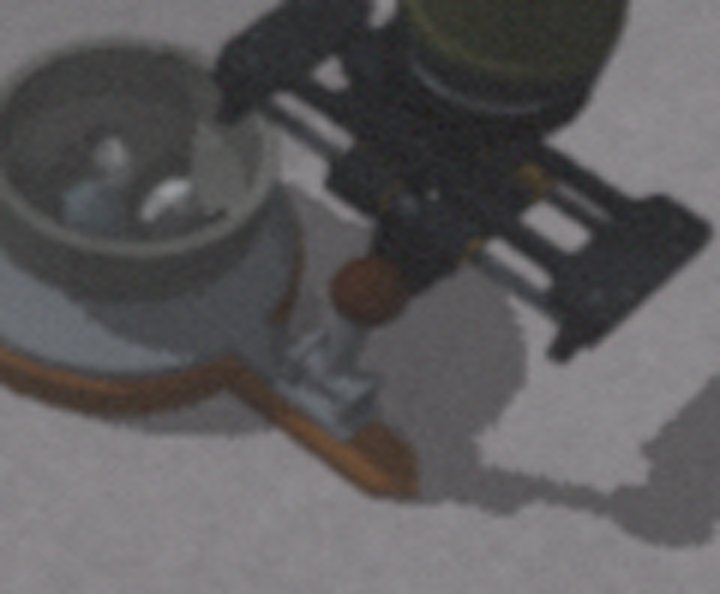

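The ball moved about 10 mm to (368,292) and the handle is rising with the stand still. I push a few mm more until the stop is felt.

```bash
python3 -m inch '0 0 -1.5 0; 0 0 -3 0; 0 0 -3 0'&& python3 -m inch '0 0 -1 0; 0 0 -2 0; 0 0 -2 0'
```

```text
clock: 35.05
tool_pos: [0.5799, 0.2779, 0.0971]
eef_rot: [0.543, 0.453, -0.453, -0.543]
contact_force: [-1.4, 1.0, 0.9]
opening: 0.01
clock: 35.35
tool_pos: [0.5818, 0.2775, 0.0971]
eef_rot: [0.543, 0.453, -0.453, -0.543]
contact_force: [0.4, 0.4, 1.1]
opening: 0.007
```

```bash
python3 -m inch '0 0 -1 0; 0 0 -2 0; 0 0 -2 0'; python3 - <<'E'
from h import *
S=r.snapshot("scene"); cv2.imwrite("pics/s22.png",cv2.resize(S["frame"][190:300,330:450,::-1],None,fx=6,fy=5.4,interpolation=cv2.INTER_CUBIC))
p,R=tool()
for i in range(3): print(R.T@r.get_state()["contact_force"]); r.snapshot("wrist")
E
```

```text
clock: 35.65
tool_pos: [0.5827, 0.2774, 0.0971]
eef_rot: [-0.542, -0.453, 0.454, 0.543]
contact_force: [-4.2, -1.2, 2.0]
opening: 0.007
[-0.40970734 -2.33523435  3.90617445]
[-0.48854027 -1.78269358  3.03846546]
[-0.01369512 -1.92275623  4.48799215]
```

View pics/s22.png

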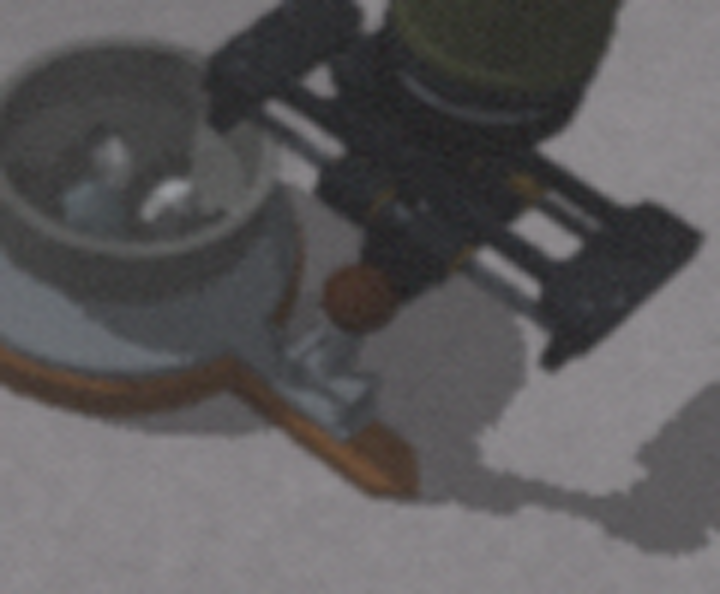

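The force jumped to about 4 N, so the handle is against its upright stop, and the stand did not move. I back off, rise and move aside for the final check.

```bash
python3 -m inch '0 0 5 0; 0 0 15 0; 0 0 30 0; 0 0 40 0; 0 -25 40 0; 0 -60 40 0; 0 -100 40 0; 0 -130 40 0; 0 -130 40 0' && python3 -m inch '-30 0 5 0; -60 0 9 0; -90 0 14 0; -120 0 18 0; -150 0 23 0; -180 0 27 0; -210 0 32 0; -240 0 36 0; -265 0 40 0; -280 0 42 0' && python3 - <<'E'
from h import *
D={c:r.snapshot(c) for c in("scene","top")}
f=cv2.resize(D["top"]["frame"][190:225,225:285,::-1],None,fx=13,fy=13,interpolation=cv2.INTER_CUBIC); cv2.imwrite("pics/t23.png",f)
f=cv2.resize(D["scene"]["frame"][230:290,355:415,::-1],None,fx=10,fy=10,interpolation=cv2.INTER_CUBIC); cv2.imwrite("pics/s23.png",f)
cv2.imwrite("pics/t23f.png",D["top"]["frame"][:,:,::-1])
print(tool()[0])
E
```

```text
clock: 36.75
tool_pos: [0.5456, 0.2868, 0.2318]
eef_rot: [0.543, 0.456, -0.45, -0.542]
contact_force: [-0.4, -0.2, 0.1]
opening: 0.005
clock: 37.75
tool_pos: [0.4516, 0.0135, 0.2261]
eef_rot: [0.543, 0.452, -0.454, -0.543]
contact_force: [0.8, -0.7, -0.9]
opening: 0.007
[0.45184194 0.01348245 0.22612979]
```

View pics/t23.png

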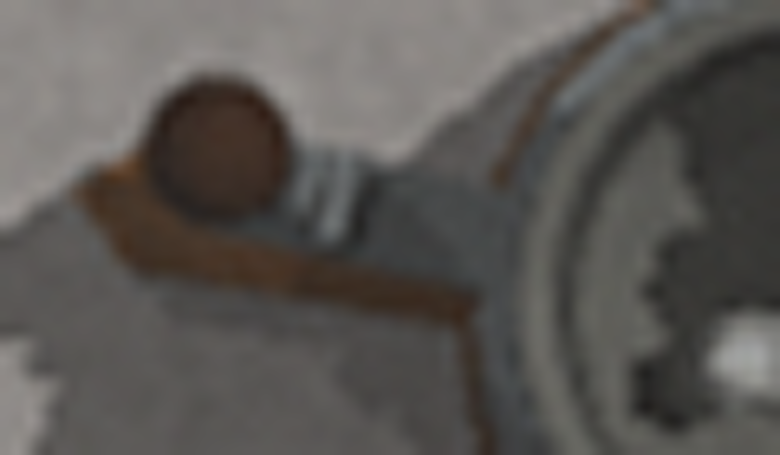

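View pics/s23.png

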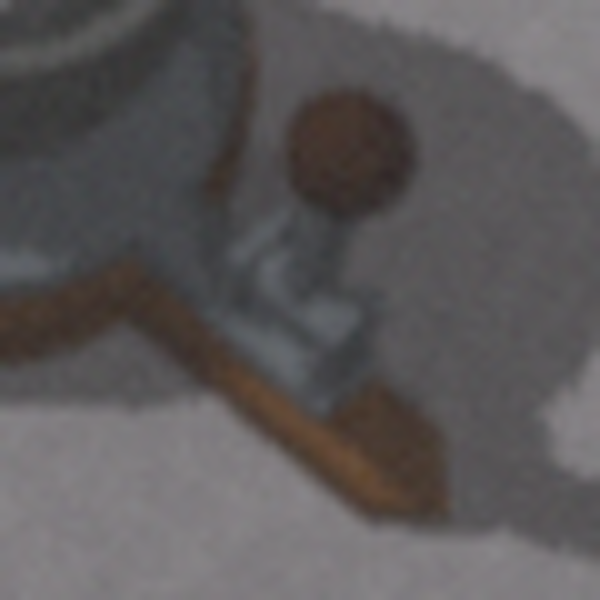

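View pics/t23f.png

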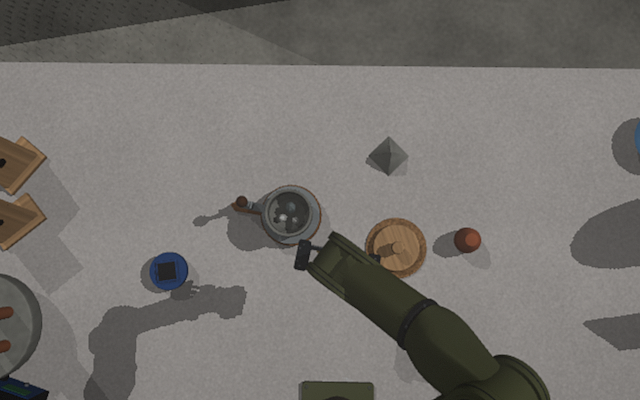

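```bash
python3 - <<'E'
from h import *
D={c:r.snapshot(c) for c in("scene","top")}
T,S=D["top"],D["scene"]
rb=[ray(T,(201.4,241.85)),ray(S,(245.2,390.0))]
X,e=tri(rb); print("ball",X,e)
def fit(rays,ph):
    ph=np.radians(ph);u=np.array([np.cos(ph),np.sin(ph),0]);t=np.array([-np.sin(ph),np.cos(ph),0])
    piv=np.array([.580,.145,.062])+.13*u
    def f(q):
        b=piv+.07*(np.cos(q[0])*t+np.array([0,0,np.sin(q[0])])); return np.concatenate([(np.eye(3)-np.outer(w,w))@(b-o) for o,w in rays])
    s=least_squares(f,[1.4],bounds=(0,2)); return s.x[0],np.linalg.norm(s.fun)
for ph in (78,79.5,81): print("now",ph,fit(rb,ph))
for ph in (133,134,135.6): print("s14 before turn",ph,fit([ray(S,(205.8,400.3))],ph))
for n,z in (("lid",.021),("mat",.005)):
    for c in D:
        e=r.trace(c,n)
        if e:
            E=edge(e[0]["region"]);P=np.array([atz(D[c],(v,u),z) for u,v in E]); print(c,n,circ(P),e[0]["p"])
for n in ("rock","pyramid","lantern"):
    for c in D:
        l=r.trace(c,n); print(n,c,[np.round(x["centre"],1) for x in l[:1]])
s=r.get_state(); print(s["clock"],s["contact_force"])
E
```

```text
ball [0.60611593 0.27172738 0.13362062] [np.float64(0.00032822665535959454), np.float64(0.0003282266553596259)]
now 78 (np.float64(1.5553977284287173), np.float64(0.0012992796837578056))
now 79.5 (np.float64(1.603522670240124), np.float64(0.0013242437198787212))
now 81 (np.float64(1.6513005936028093), np.float64(0.0014879137042248369))
s14 before turn 133 (np.float64(1.434388231923025), np.float64(0.0011230928981795837))
s14 before turn 134 (np.float64(1.4701977804353545), np.float64(0.0011507979434828759))
s14 before turn 135.6 (np.float64(1.5252128997930385), np.float64(0.0011780962167250622))
scene lid [ 0.49101371 -0.16289722  0.0652384 ] 0.64
top lid [ 0.49127132 -0.16338631  0.06544189] 0.93
scene mat [ 0.48985192 -0.16743892  0.0835243 ] 0.88
top mat [ 0.49427426 -0.16844298  0.08188201] 0.8
rock scene [array([144.2, 232.4])]
rock top [array([240.4, 465. ])]
pyramid scene [array([233.3, 228.3])]
pyramid top [array([156.2, 387.9])]
lantern scene [array([262.7, 491.7])]
lantern top [array([269.9, 168.6])]
38.45 [-0.04536816 -0.70119234  0.1312469 ]
```

All checks hold: the handle is at its stop, the arm is within about 3° of the pointer, the lid is centred, and the bystanders have not moved. I hand the job in.

```bash
python3 - <<'E'
from plant import r
print(r.finish_job())
E
```

```text
the job is handed in; nothing more can be done
None
```

I set the lid on the mat, raised the crank handle upright, turned the stand clockwise to the pointer, and handed the job in at about 38.5 s. No verdict was reported.

**Last checks before handing in**
- **Lid:** it stands knob up, within about 5 mm of the mat's centre in both camera views.
- **Handle:** it is against its upright stop. The ball is directly above the hinge, and the fit gives about 1.57 rad or slightly more.
- **Crank arm:** its azimuth is 78.5–79.5°. The pointer measured about 80° from its edge and 81–82° from its tip, so the arm is within about 0.06 rad.
- **Bystanders:** the rock, pyramid and lantern are where they started, to within a few pixels in the scene and top views.
- **Robot:** the gripper is clear of everything, with only sensor noise on the force reading.

**What disagreed or went wrong**
- **Fingertip height:** the fingertips sit about 31 mm higher than the reported TCP and `r.tcp_to_tips` imply. The first grasp shut in the air above the knob, touching nothing, and I corrected for the offset from then on.
- **Handle lean:** after the turn the handle measured only about 1.37 rad (1.31–1.44, depending on the assumed arm angle), close to the 1.35 limit. I pushed it to its stop with shut fingers until I felt about 4 N.
- **Step order:** before the turn, one picture put the handle at about 1.43–1.53 rad, so step 2 should have been met before step 3. That is the least certain of the measurements.

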